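# Fetch the plaster master from the slide-lid box

## Task

Slide the grooved lid of the wooden box on the rack out toward the robot until it leaves its tracks, and lay it flat on the bench, handle fin up. Then take the plaster blank out from under the rack's shelf and set it down gently, flat, in the middle of the cork pad in the white-walled casting frame, its long side along the pad's long side. Leave the pigment jars on the shelf and the wooden rib on the bench undisturbed.

Things in the scene. Friction and masses are not known exactly. Their poses are not given: they have to be found in the camera images.
- rack: Fixed wooden bench rack: slide-lid box, 130 (x) x 148 (y) mm, with a shelf above its rear half. Origin: centre of its underside, on the bench; x to the rear, away from the robot; y to the left, z up. Box floor 6 mm, front wall 42 mm high (the lid slides out over it), side walls 53 mm; a full back board behind x = +65 mm, no side panels.
- tracks_front (a point): Middle of the open front end of the lid's tracks: rack x = -65, y = 0, z = 42 mm, level with the ledges the lid slides on; axes as the rack. Tracks run straight along x to a stop 118 mm behind. Grooves 7 mm high; lid has about 1.5 mm play each side, 2 mm in height. Lips above the grooves leave 124 mm clear between them (y).
- bed_top (a point): Middle of the top of the cork bed in the box, on which the blank lies: rack x = +15, y = 0, z = 24 mm; axes as the rack. Bed 50 (x) x 30 (y) x 18 mm, narrower than the blank, so fingers can reach down on both sides (y) of it, 42 mm free each side.
- shelf_edge (a point): Middle of the shelf's lower front edge: rack x = +5, y = 0, z = 190 mm; axes as the rack. Shelf 72 (x) x 160 (y) x 12 mm, reaching 10 mm farther forward than the blank's centre: a gripper pointing straight down does not fit there; lean it 25 to 45 degrees, wrist toward the rack's front, fingers closing along y, and come out the same way.
- lid_grip (a point): Centre of the dark wooden handle fin on the lid: fin 30 (x) x 12 (y) x 30 (z) mm, upright at the front (-x) end of the lid, from 5 to 35 mm above the lid's underside; this point is 20 mm above the underside. Pinch it across its 12 mm (y). Axes are the lid's: x along the tracks to the rear, z up.
- lid_under (a point): Centre of the underside of the loose plywood lid, 147 (x) x 135 (y) x 5 mm, 80 to 170 g; axes as lid_grip, which lies 56.5 mm toward -x of it. It starts 31 to 43 mm behind tracks_front (x); the lid has left its tracks once it is more than 74 mm in front of it.
- blank_mid (a point): Centre (half-way up) of the loose cast plaster blank, off-white rounded block with slightly tapered sides, 40 (own x) x 55 (own y) x 16 mm high, 35 to 70 g. It lies flat on the cork bed under the lid, its 55 mm side nearly along the rack's x. Pinch it across the 40 mm.
- frame: Fixed casting frame: square board 136 x 136 mm with 8 mm thick white walls, top of walls at 24 mm, inside 120 x 120 mm, floor at 6 mm. Origin: centre of its underside on the bench. In its middle a cork pad 50 (x) x 30 (y) mm, top at 24 mm. It stands left or right of the rack.
- pad_top (a point): Centre of the top of the frame's cork pad, axes as the frame: x along the pad's 50 mm side, z up. The blank set on it has its centre 8 mm above this point.
- jar_red_mid (a point): Middle of the pigment jar with ochre cap and red patch, 45 mm diameter x 100 mm, standing on the rack's shelf; leave alone.
- jar_ochre_mid (a point): Middle of the pigment jar with white cap and ochre patch, 47 mm diameter x 98 mm, standing on the rack's shelf; leave alone.
- rib_mid (a point): Middle of the loose wooden kidney-shaped rib, 52 x 100 x 9 mm, lying on the bench on the side of the rack where the frame is not; leave alone. Between it and the middle of the bench in front of the rack is room for the lid.

How it is judged:
By the outcome, as a careful person would: the job done as asked, in the order asked, and still so for the second after the job is handed in, with the robot touching nothing.
It also fails if it takes over 54 s, if anything falls off the work surface, if the arm or the gripper's body presses on something with over 40 N, if the wrist force passes 120 N, or if a joint passes its speed limit or range.

## Robot

A 6-joint arm with a two-finger parallel gripper is mounted at the origin on a cart in front of the work surface, level with it; the furniture and walls round the work are solid. World frame = base frame: x ahead of the robot, y to its left, z up, the work surface at z = 0. Lengths are in mm, angles in rad, forces in N, time in s.
With the tool pointing down it reaches from about 400 to 925 mm from the base axis. Payload 12.5 kg.
Tool frame: the origin (TCP) lies at the very end of the fingers, on their centre line; the grasp point (between the pads) lies env.hold_point_z behind it (env.hold_point_z is the distance from the TCP to the grasp point, in mm); y points along the fingers, z is the direction in which the jaws open and shut, and the axes are right-handed (so a half turn about y gives the same grasp; the last joint's range is limited). The gripper opens to 95 mm and grips with 3 to 60 N. Pads are 20 mm wide; open, the fingers measure 119 mm over their backs; the gripper's body (75 mm by 180 mm) begins 59 mm behind the grasp point.
Start: joints at [1, 0.491, 1.559, -0, 1.092, -0.106], TCP at [280.14, 558.72, 214.661] pointing down, gripper open.
Joint ranges: [-3.1, 3.1], [-0.84, 2.19], [0.05, 2.79], [-1.13, 4.28], [0.06, 2.93], [-2.69, 2.69]. Speed limits (rad/s): [2.22, 2.22, 2.79, 3.14, 3.14, 3.14].

## Interface

Orientations are given as [roll, pitch, yaw] about the fixed x, y, z axes, in that order (R = Rz(yaw) Ry(pitch) Rx(roll)).
In Python, from cell import env gives the robot as it stands.
- The arm moves only by the shell command python3 -m inch 'ROWS'. ROWS is JSON, one flat list of numbers, 7 for each row, row after row: the shift along the tool's x, y, z in m, then the turn, a rotation vector about the tool's x, y, z in degrees, then the closure, from -1 (fully open) to 1 (shut). In form: [tx, ty, tz, ax, ay, az, hand, tx, ty, tz, ax, ay, az, hand, ...]. A call has 1 to 10 rows; each row shifts and turns the commanded pose from where the row before left it, along the tool's axes as they then stand; what a row does not reach is not made up. A row lasts 1/10 s, in which the tool goes at most 50 mm and 8.59 degrees, less where a joint would pass 70% of its speed; a pose out of reach is approached as far as the arm can. A call is refused whole if a number of a shift passes 0.05 or a number of a turn 8.59, either way. A call with a gripper value outside its range is refused whole. The fingers move at their own pace and stop on an object; the grip force is fixed at half the most. Time passes only in rows, so rows that do not move let the fingers close. It gives the time, the measured TCP pose, the force and the opening at its end, in the units of the state.
- env.state(): the state, without advancing time (a new reading comes with each control period).
- env.read_camera(name): name is "scene" or "top" or "wrist"; returns a dict with "pixels" (384x512x3 uint8, blue, green, red), "depth" (384x512 float32, mm along the optical axis (not along the pixel's ray), 0 where there is no reading), "mtx" (3x3 intrinsics, pixels), "R" (3x3) and "t" (3): a world point X has camera coordinates R X + t. Camera axes: x right, y down, z forward; pixel columns grow to the right and rows downward; lengths in mm; the calibration is good to about 2 mm. A picture is of the moment at which its call begins.
- env.job_done(): hands the job in, once; it reports no verdict.
The state is a dict: "t": time; "joints": joint angles; "qvel": joint speeds; "tau": joint torques, N m; "eef_pos": TCP position; "tcp_rot": TCP orientation; "ft_force": force on the tool from outside, world axes, zero at the start; "moment": the same for the moment, N m; "opening": opening from 0.0 (shut) to 1.0 (fully open).
Only numpy, scipy, OpenCV 4.12 (cv2) and the standard library are available. Lean on these libraries where they do the work, as an engineer would, in place of code of your own. Each camera call takes 0.05 s, during which the arm holds its last target.

## Working session

There is one attempt and no reset: what is moved stays moved. The work goes in short steps, Python scripts to look and compute and a shell command to move; the robot and the scene stay as the last step left them, time stands still between calls to the robot, and variables do not carry over. Pictures are saved under pics/ and viewed, and the job is handed in when it is done.

```bash
ls; mkdir -p pics; python3 - <<'E'
from cell import env
import cv2,numpy as np
print(env.state(), env.hold_point_z)
for n in ["scene","top","wrist"]:
    c=env.read_camera(n); cv2.imwrite(f"pics/{n}0.png",c["pixels"]); np.savez(f"/tmp/{n}0.npz",**c)
    print(n,c["mtx"].tolist(),np.round(c["R"],3).tolist(),c["t"])
E
```

```text
pics
{'t': 0.0, 'joints': array([ 1.00040981e+00,  4.91581799e-01,  1.55946359e+00,  1.99387889e-05,
        1.09168552e+00, -1.05598699e-01]), 'qvel': array([ 0.00156973, -0.00136817, -0.00162049,  0.00039636, -0.00116437,
        0.00174716]), 'tau': array([ 3.81251466e-04, -6.12652588e+01, -2.58182305e+01,  6.92050369e-02,
        4.82130842e-02, -1.42698177e-04]), 'eef_pos': array([279.98662476, 558.50220449, 214.04305886]), 'tcp_rot': array([-1.57192639e+00,  1.37560591e-04, -4.64797095e-01]), 'ft_force': array([ 0.60310241,  0.72025421, -0.90590038]), 'moment': array([-0.05198901, -0.0467045 ,  0.02197931]), 'opening': 0.9985682799549479} 18.8
scene [[481.59857245132537, 0.0, 250.88510369663257], [0.0, 481.59857245132537, 199.742296327533], [0.0, 0.0, 1.0]] [[0.772, -0.636, 0.019], [-0.429, -0.542, -0.722], [0.469, 0.55, -0.691]] [-471.72700252  377.52498941 1013.05088378]
top [[363.7355873577975, 0.0, 257.20609206141813], [0.0, 363.7355873577975, 191.0298762335145], [0.0, 0.0, 1.0]] [[0.011, -1.0, -0.004], [-0.995, -0.01, -0.1], [0.1, 0.005, -0.995]] [  3.28889528 641.55619525 944.56496977]
wrist [[342.6443283674774, 0.0, 254.64948919001117], [0.0, 342.6443283674774, 195.74527083239727], [0.0, 0.0, 1.0]] [[0.447, 0.894, -0.0], [0.868, -0.434, 0.243], [0.217, -0.109, -0.97]] [-624.8881064   -27.98093433  389.22064649]
```

View pics/scene0.png

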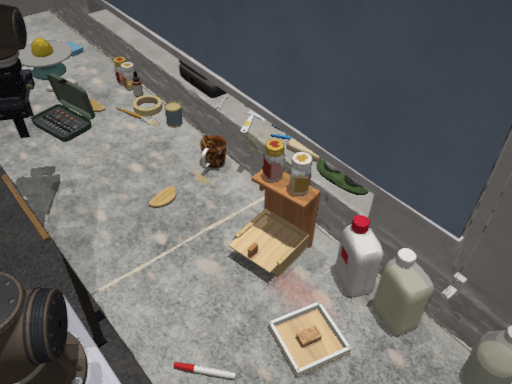

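View pics/top0.png

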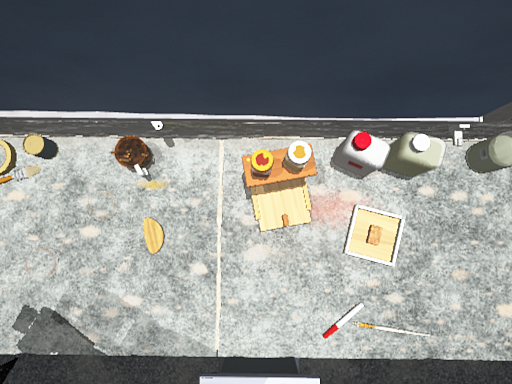

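View pics/wrist0.png

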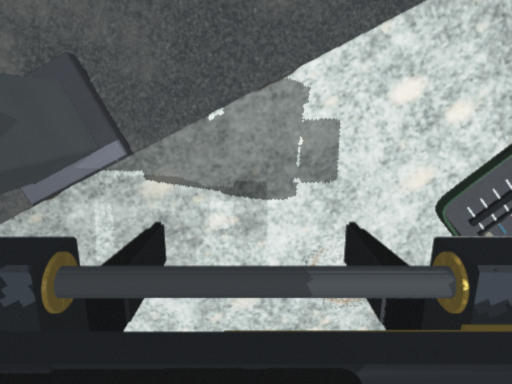

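Scene: rack at about top pixel (280,195), fin at (285,220), frame at (375,235), rib at (153,235). Now I'll measure with point clouds.

```bash
cat > h.py <<'E'
import numpy as np,cv2
def cloud(c):
    d=c["depth"];K=c["mtx"];v,u=np.mgrid[:d.shape[0],:d.shape[1]]
    P=np.stack([(u-K[0,2])/K[0,0]*d,(v-K[1,2])/K[1,1]*d,d],-1)
    W=(P-c["t"])@c["R"]   # R^T (P-t)
    W[d<=0]=np.nan
    return W
def proj(c,X):
    p=(np.asarray(X)@c["R"].T+c["t"]);q=p@c["mtx"].T
    return q[...,:2]/q[...,2:]
E
python3 - <<'E'
from h import *
for n in ["top","scene"]:
    c=dict(np.load(f"/tmp/{n}0.npz")); W=cloud(c); im=c["pixels"]
    box=(230,140,190,130) if n=="top" else (215,130,150,250)
    x,y,w,h=box
    s=4 if n=="top" else 2.4
    cr=cv2.resize(im[y:y+h,x:x+w],None,fx=s,fy=s,interpolation=cv2.INTER_CUBIC); cv2.imwrite(f"pics/{n}0c.png",cr); print(cr.shape)
    if n=="top":
        for (u,v) in [(153,235),(285,220),(270,200),(300,200),(250,180),(310,170),(375,235),(385,215),(220,250),(350,215),(395,220)]:
            print((u,v),np.round(W[v,u],1))
E
```

```text
(520, 760, 3)
(153, 235) [520.6 292.6   7.9]
(285, 220) [563.7 -61.3  79.4]
(270, 200) [616.6 -23.9  46.7]
(300, 200) [ 617.5 -103.1   45.2]
(250, 180) [649.   25.5 201.3]
(310, 170) [ 672.5 -107.5  204. ]
(375, 235) [ 527.6 -306.1   22.6]
(385, 215) [ 581.6 -337.3   13.3]
(220, 250) [481.9 110.    1.6]
(350, 215) [ 5.811e+02 -2.457e+02  3.000e-01]
(395, 220) [ 568.5 -366.2    7.5]
(600, 360, 3)
```

View pics/top0c.png

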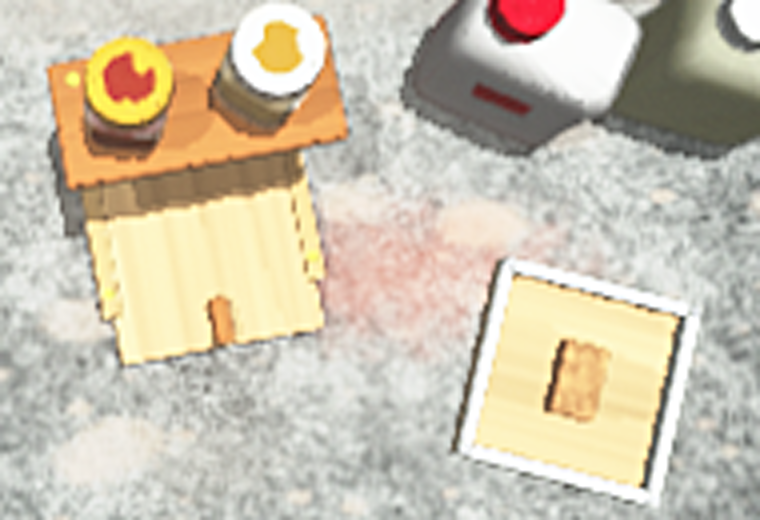

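View pics/scene0c.png

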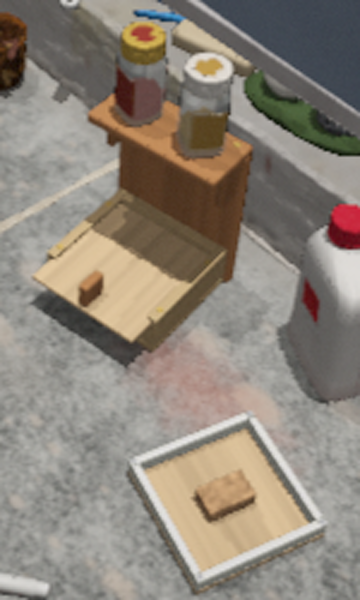

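```bash
cat > m.py <<'E'
from h import *
from scipy.optimize import least_squares
ct=dict(np.load("/tmp/top0.npz")); cs=dict(np.load("/tmp/scene0.npz"))
def full(p,off,s): return (np.array(p,float)+.5)/s-.5+np.array(off)
def place(pose,L):
    x,y,a=pose;L=np.asarray(L,float);c,s=np.cos(a),np.sin(a)
    return np.stack([x+c*L[:,0]-s*L[:,1],y+s*L[:,0]+c*L[:,1],L[:,2]],-1)
def fit(obs,p0):
    f=lambda p:np.concatenate([(proj(c,place(p,L))-uv).ravel() for c,L,uv in obs])
    r=least_squares(f,p0);return r.x,np.round(r.fun.reshape(-1,2),1)
T=lambda p:full(p,(230,140),4); S=lambda p:full(p,(215,130),2.4)
shelf=[[5,80,202],[5,-80,202],[77,-80,202],[77,80,202]]
rk=fit([(ct,shelf,T([(70,188),(350,138),(325,15),(48,66)])),
        (cs,[[5,80,202],[5,-80,202],[77,-80,202]],S([(88,115),(213,184),(252,147)]))],[630,-50,0.2])
print("rack",rk)
sq=[[68,68,24],[68,-68,24],[-68,-68,24],[-68,68,24]]
fr=fit([(ct,sq,T([(502,257),(698,301),(654,504),(458,450)])),
        (cs,sq,S([(130,463),(250,413),(326,523),(196,586)])[[1,2,3,0]])],[540,-310,-0.2])
print("frame",fr)
# lid: underside z=42, top 47. front corners
ld=fit([(ct,[[-73.5,67.5,47],[-73.5,-67.5,47]],T([(122,364),(326,328)])),
        (cs,[[-73.5,67.5,47],[-73.5,-67.5,47]],S([(34,277),(148,345)]))],[600,-60,0.2])
print("lid",ld)
def inrack(p,r):
    d=np.array(p[:2])-r[:2];c,s=np.cos(r[2]),np.sin(r[2]);return c*d[0]+s*d[1],-s*d[0]+c*d[1]
print("lid in rack",inrack(ld[0],rk[0]))
pad=[[25,15,24],[25,-15,24],[-25,-15,24],[-25,15,24]]
p=fit([(ct,pad,T([(562,338),(610,346),(598,420),(548,412)]))],fr[0]);print("pad",p)
big=[];
def draw(c,off,s,src,name):
    im=cv2.imread(src)
    def pl(X,col,close=True):
        q=(proj(c,X)-np.array(off)+.5)*s-.5
        cv2.polylines(im,[np.int32(np.round(q*16))],close,col,1,cv2.LINE_AA,4)
    R=rk[0];F=fr[0]
    pl(place(R,shelf),(255,0,0));pl(place(R,[[-65,74,53],[-65,-74,53],[65,-74,53],[65,74,53]]),(255,0,255));pl(place(R,[[-65,74,0],[-65,-74,0],[65,-74,0],[65,74,0]]),(255,255,0))
    pl(place(F,sq),(0,0,255));pl(place(F,pad),(0,255,0))
    L=ld[0]
    pl(place(L,[[-73.5,67.5,47],[-73.5,-67.5,47],[73.5,-67.5,47],[73.5,67.5,47]]),(0,0,255))
    pl(place(L,[[-71.5,6,77],[-71.5,-6,77],[-41.5,-6,77],[-41.5,6,77]]),(0,255,0))
    cv2.imwrite(name,im)
if __name__=="__main__":
    draw(ct,(230,140),4,"pics/top0c.png","pics/top0d.png");draw(cs,(215,130),2.4,"pics/scene0c.png","pics/scene0d.png")
E
python3 m.py
```

```text
rack (array([ 6.42397943e+02, -4.70327208e+01,  1.88978442e-01]), array([[-0.4,  0.8],
       [ 0.5,  0.6],
       [ 0.5,  0.1],
       [-0.5, -0.2],
       [-0.7, -1.1],
       [ 0.3, -0.1],
       [ 1.3, -0.6]]))
frame (array([ 5.27184285e+02, -3.05380544e+02, -2.41243777e-01]), array([[ 0.6,  0.3],
       [ 1.1,  1.9],
       [ 1.3,  1. ],
       [ 0.2,  1.5],
       [ 0.1, -2. ],
       [ 1. , -0.4],
       [ 1.2, -1.6],
       [-0.9, -1.6]]))
lid (array([ 6.22502249e+02, -5.41727967e+01,  2.19621409e-01]), array([[ 2.2,  0. ],
       [ 1.5, -1.7],
       [ 0.7,  0. ],
       [-4.1, -1.8]]))
lid in rack (np.float64(-20.88278728423206), np.float64(-3.275440660990948))
pad (array([ 5.29279039e+02, -3.04389209e+02, -1.83185590e-01]), array([[ 0.3, -0.1],
       [-0.6,  0.1],
       [-0.6,  0.1],
       [ 0.8, -0.1]]))
```

View pics/top0d.png

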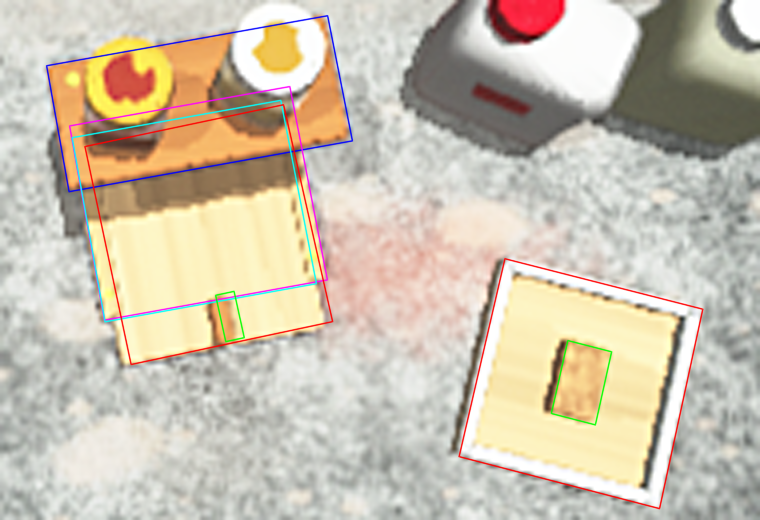

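View pics/scene0d.png

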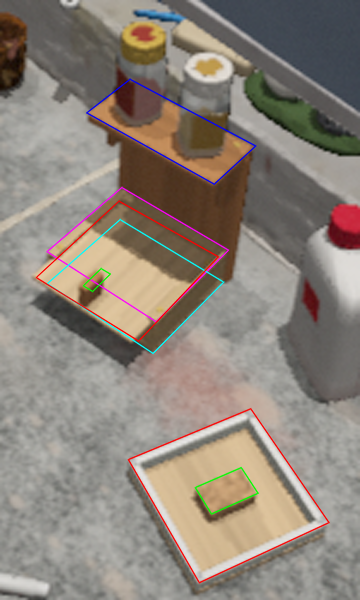

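```bash
cat > to.py <<'E'
import numpy as np,sys
from scipy.spatial.transform import Rotation as Rn
def Rt(yaw,lean=0): # deg; lean: fingers point forward (wrist to front)
    return Rn.from_euler('z',yaw,degrees=True)*Rn.from_euler('x',-90,degrees=True)*Rn.from_euler('z',-lean,degrees=True)
def go(pos,yaw,lean=0):
    from cell import env
    s=env.state();R0=Rn.from_euler('xyz',s['tcp_rot']);R1=Rt(yaw,lean)
    d=np.array(pos)-s['eef_pos']
    print("now",np.round(s['eef_pos'],1),"t",round(s['t'],2),"rpy",np.round(np.degrees(s['tcp_rot']),1))
    print("turn(deg, tool)",np.round((R0.inv()*R1).as_rotvec(degrees=True),2),"shift mm tool-now",np.round(R0.inv().apply(d),1),"tool-after",np.round(R1.inv().apply(d),1))
if __name__=="__main__":
    a=list(map(float,sys.argv[1:]));go(a[:3],*a[3:])
E
python3 to.py 455 -85 230 10.1
```

```text
now [280.  558.6 214.2] t 0.15 rpy [-90.    0.  -26.6]
turn(deg, tool) [ 4.000e-02 -3.673e+01 -2.000e-02] shift mm tool-now [ 444.9  -15.4 -496.9] tool-after [  59.4  -15.8 -664.3]
```

```bash
python3 -m inch '[0,0,0,0,-7.3,0,-1, 0,0,0,0,-7.3,0,-1, 0,0,0,0,-7.3,0,-1, 0,0,0,0,-7.3,0,-1, 0,0,0,0,-7.3,0,-1]'; python3 to.py 455 -85 230 10.1
```

```text
t: 0.65
eef_pos: [280.1, 558.6, 214.4]
tcp_rot: [-1.571, 0.0, 0.178]
ft_force: [0.2, -0.6, 0.3]
opening: 1.0
now [280.1 558.6 214.4] t 0.65 rpy [-90.    0.   10.2]
turn(deg, tool) [ 0.02  0.07 -0.02] shift mm tool-now [  58.5  -15.4 -664.4] tool-after [  59.3  -15.6 -664.3]
```

```bash
python3 -m inch '[0.02,0,-0.045,0,0,0,-1, 0.02,0,-0.045,0,0,0,-1, 0.02,0,-0.045,0,0,0,-1, 0,0,-0.048,0,0,0,-1, 0,0,-0.048,0,0,0,-1, 0,0,-0.048,0,0,0,-1, 0,0,-0.048,0,0,0,-1, 0,0,-0.048,0,0,0,-1, 0,0,-0.048,0,0,0,-1, 0,0,-0.048,0,0,0,-1]' && python3 -m inch '[0,-0.005,-0.048,0,0,0,-1, 0,-0.005,-0.048,0,0,0,-1, 0,-0.005,-0.048,0,0,0,-1, 0,0,-0.045,0,0,0,-1, 0,0,0,0,0,0,-1, 0,0,0,0,0,0,-1]'; python3 to.py 455 -85 230 10.1; python3 - <<'E'
from cell import env
import cv2,numpy as np
c=env.read_camera("wrist"); cv2.imwrite("pics/w1.png",c["pixels"]); np.savez("/tmp/w1.npz",**c)
E
```

```text
t: 1.65
eef_pos: [419.9, 103.1, 214.7]
tcp_rot: [-1.571, -0.0, 0.172]
ft_force: [1.1, -0.3, 0.2]
opening: 0.999
t: 2.25
eef_pos: [452.1, -81.9, 229.3]
tcp_rot: [-1.57, 0.001, 0.17]
ft_force: [0.5, 0.3, 0.4]
opening: 0.999
now [452.1 -81.9 229.3] t 2.25 rpy [-90.    0.    9.7]
turn(deg, tool) [-0.03 -0.37 -0.03] shift mm tool-now [ 2.3 -0.7 -3.5] tool-after [ 2.3 -0.7 -3.5]
```

View pics/w1.png

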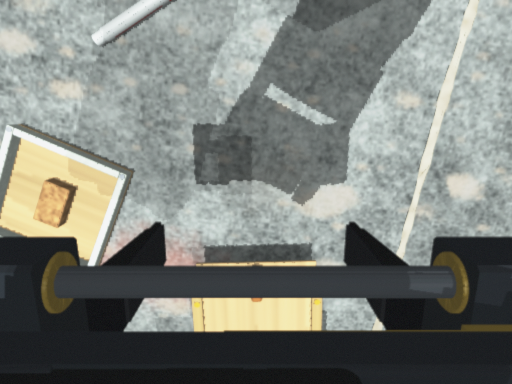

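```bash
python3 - <<'E'
from h import *
c=dict(np.load("/tmp/w1.npz"));W=cloud(c);im=c["pixels"]
a=cv2.resize(im[240:335,160:350],None,fx=4,fy=4,interpolation=cv2.INTER_CUBIC);cv2.imwrite("pics/w1a.png",a)
b=cv2.resize(im[110:270,0:150],None,fx=3.5,fy=3.5,interpolation=cv2.INTER_CUBIC);cv2.imwrite("pics/w1b.png",b)
for p in [(257,296),(210,264),(300,264),(197,310),(318,310),(250,315),(54,202),(15,132)]: print(p,np.round(W[p[1],p[0]],1))
E
```

```text
(257, 296) [429.  -85.4 323.4]
(210, 264) [ 558.6 -113.9   45.5]
(300, 264) [540.7 -15.   47.6]
(197, 310) [ 613.6 -120.2   53.1]
(318, 310) [590.6  15.5  52.8]
(250, 315) [614.5 -59.   45.8]
(54, 202) [ 523.9 -300.5   23. ]
(15, 132) [ 451.8 -344.    23.5]
```

View pics/w1a.png

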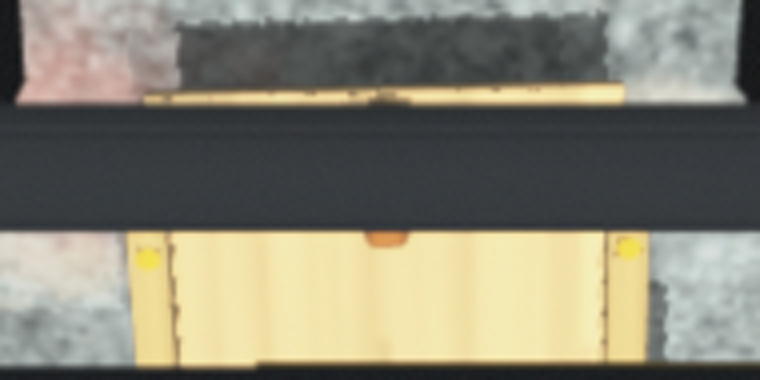

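View pics/w1b.png

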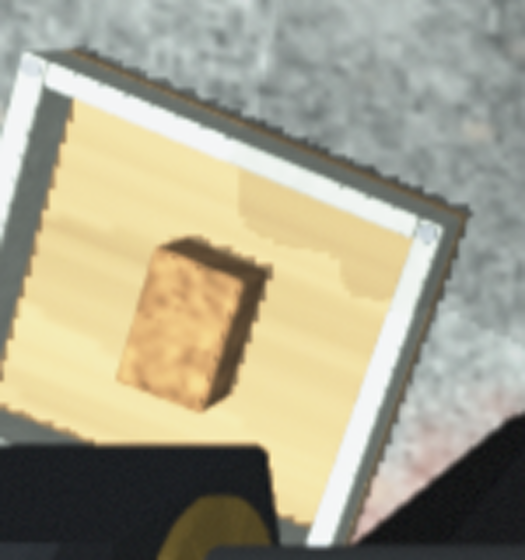

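```bash
python3 - <<'E'
from h import *
from m import fit,place,full,inrack
c=dict(np.load("/tmp/w1.npz"))
A=lambda p:full(p,(160,240),4); B=lambda p:full(p,(0,110),3.5)
def onz(uv,z):
    uv=np.atleast_2d(uv);r=np.c_[uv,np.ones(len(uv))]@np.linalg.inv(c["mtx"]).T@c["R"]
    o=-c["R"].T@c["t"];return o+r*((z-o[2])/r[:,2])[:,None]
fr=fit([(c,[[-68,-68,24],[-68,68,24],[-25,-15,24],[-25,15,24],[25,15,24],[25,-15,24]],B([(22,52),(447,222),(157,246),(245,278),(205,410),(118,380)]))],[528,-305,-.22]);print("frame",fr)
p=fit([(c,[[-25,-15,24],[-25,15,24],[25,15,24],[25,-15,24]],B([(157,246),(245,278),(205,410),(118,380)]))],[528,-305,-.22]);print("pad",p)
f=onz(A([(145,97),(625,85),(145,104),(625,104)]),47);print("lid front",f[:2], onz(A([(387,247)]),77))
l=onz(A([(128,232),(135,367)]),53);r=onz(A([(649,232),(645,367)]),53)
print(l,r,[np.arctan2(*(q[1]-q[0])[[1,0]]) for q in (l,r)])
l2=onz(A([(170,240),(178,362)]),53);r2=onz(A([(607,240),(604,362)]),53)
print(l2,r2,[np.arctan2(*(q[1]-q[0])[[1,0]]) for q in (l2,r2)])
for q in (l,r,l2,r2):
  print(inrack(q[0],(642.4,-47,.178)),inrack(q[1],(642.4,-47,.178)))
d=f[1]-f[0];print("front yaw",np.arctan2(-d[0],d[1]))
E
```

```text
rack (array([ 6.42397943e+02, -4.70327208e+01,  1.88978442e-01]), array([[-0.4,  0.8],
       [ 0.5,  0.6],
       [ 0.5,  0.1],
       [-0.5, -0.2],
       [-0.7, -1.1],
       [ 0.3, -0.1],
       [ 1.3, -0.6]]))
frame (array([ 5.27184285e+02, -3.05380544e+02, -2.41243777e-01]), array([[ 0.6,  0.3],
       [ 1.1,  1.9],
       [ 1.3,  1. ],
       [ 0.2,  1.5],
       [ 0.1, -2. ],
       [ 1. , -0.4],
       [ 1.2, -1.6],
       [-0.9, -1.6]]))
lid (array([ 6.22502249e+02, -5.41727967e+01,  2.19621409e-01]), array([[ 2.2,  0. ],
       [ 1.5, -1.7],
       [ 0.7,  0. ],
       [-4.1, -1.8]]))
lid in rack (np.float64(-20.88278728423206), np.float64(-3.275440660990948))
pad (array([ 5.29279039e+02, -3.04389209e+02, -1.83185590e-01]), array([[ 0.3, -0.1],
       [-0.6,  0.1],
       [-0.6,  0.1],
       [ 0.8, -0.1]]))
frame (array([ 5.26465735e+02, -3.02722524e+02, -2.31506791e-01]), array([[-0.1, -0.7],
       [-0.1, -0.3],
       [-0.4, -0.8],
       [ 0.6,  0.3],
       [ 0.3,  1.4],
       [-0.3,  0.3]]))
pad (array([ 5.26179041e+02, -3.02786216e+02, -2.28575508e-01]), array([[-
[... 556 characters left out ...]
8.82538809   5.24731266  53.        ]
 [617.46581314  12.63534051  53.        ]] [np.float64(0.19226933737288837), np.float64(0.18891934567297064)]
(np.float64(-56.949241309702074), np.float64(-72.22964430572199)) (np.float64(-13.479322101039784), np.float64(-72.46405480681766))
(np.float64(-55.73496412617282), np.float64(74.42601601993408)) (np.float64(-12.226237638899462), np.float64(75.02671199453317))
(np.float64(-54.34078161127721), np.float64(-60.526769731972124)) (np.float64(-15.025721731943417), np.float64(-59.96573179981124))
(np.float64(-53.31913022683994), np.float64(62.678411846201996)) (np.float64(-13.98109672672437), np.float64(63.107974504774404))
front yaw 0.19702004033223539
```

```bash
python3 to.py 563.3 -60.8 50 10.7
```

```text
now [452.  -81.  229.4] t 2.3 rpy [-90.    0.    9.8]
turn(deg, tool) [-0.03 -0.88 -0.03] shift mm tool-now [113.2 179.3   0.8] tool-after [113.1 179.4  -0.8]
```

```bash
python3 -m inch '[0.037,0.03,0,0,-0.9,0,0, 0.037,0.03,0,0,0,0,0, 0.039,0.03,-0.001,0,0,0,0, 0,0.03,0,0,0,0,0, 0,0,0,0,0,0,0, 0,0,0,0,0,0,0]'; python3 to.py 563.3 -60.8 50 10.7; python3 - <<'E'
from cell import env
import cv2,numpy as np
for n in ("wrist","scene"):
    c=env.read_camera(n); np.savez(f"/tmp/{n}2.npz",**c); im=c["pixels"]
    if n=="scene": im=cv2.resize(im[120:320,180:340],None,fx=3,fy=3,interpolation=cv2.INTER_CUBIC)
    cv2.imwrite(f"pics/{n}2.png",im)
E
```

```text
t: 2.9
eef_pos: [563.2, -60.5, 110.0]
tcp_rot: [-1.57, 0.001, 0.19]
ft_force: [-0.1, -0.6, 0.2]
opening: 0.55
now [563.2 -60.5 110. ] t 2.9 rpy [-90.    0.1  10.9]
turn(deg, tool) [-0.03  0.16 -0.06] shift mm tool-now [ 0.1 60.  -0.4] tool-after [ 0.  60.  -0.4]
```

View pics/wrist2.png

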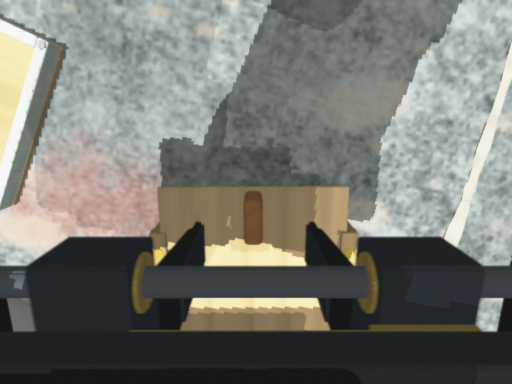

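View pics/scene2.png

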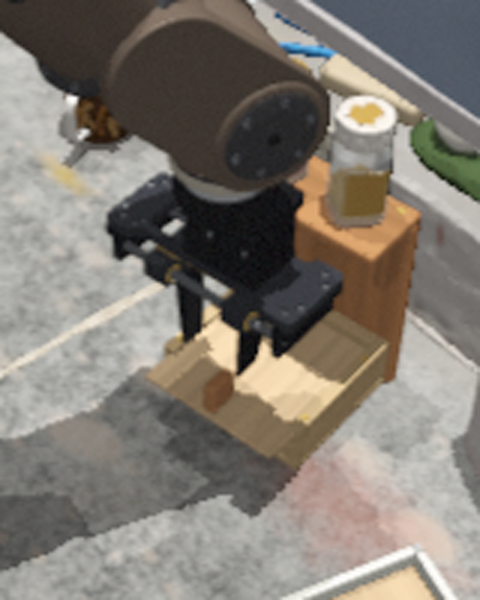

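```bash
python3 - <<'E'
from h import *
c=dict(np.load("/tmp/wrist2.npz"));W=cloud(c)
def onz(uv,z):
    uv=np.atleast_2d(uv).astype(float);r=np.c_[uv,np.ones(len(uv))]@np.linalg.inv(c["mtx"]).T@c["R"]
    o=-c["R"].T@c["t"];return o+r*((z-o[2])/r[:,2])[:,None]
print(onz([(254,192),(254,243),(244,215),(263,215)],77)); print(onz([(159,187),(349,187)],47))
print(W[215:243:5,254])
E
```

```text
[[544.18986597 -64.39829214  77.        ]
 [576.76896658 -58.13179056  77.        ]
 [559.74805892 -67.71623739  77.        ]
 [557.52504535 -56.15325303  77.        ]]
[[ 560.19537077 -128.69963214   47.        ]
 [ 535.17927129    1.31249461   47.        ]]
[[558.71456184 -61.60453572  76.55241087]
 [561.86397206 -60.99874485  76.7100166 ]
 [564.88502258 -60.41761488  77.30521212]
 [568.33055029 -59.75491606  76.71026087]
 [571.5607477  -59.13358931  76.81758506]
 [574.75996282 -58.518213    77.06048085]]
```

Fin centre is confirmed at about (562,-61) with its top at 77 mm, so I'll descend and grip.

```bash
python3 -m inch '[0,0.03,0,0,0,0,0, 0,0.029,0,0,0,0,0, 0,0,0,0,0,0,0, 0,0,0,0,0,0,1, 0,0,0,0,0,0,1, 0,0,0,0,0,0,1, 0,0,0,0,0,0,1, 0,0,0,0,0,0,1]'
```

```text
t: 3.8
eef_pos: [563.9, -61.7, 51.2]
tcp_rot: [-1.571, -0.001, 0.188]
ft_force: [-0.5, 0.5, 0.4]
opening: 0.138
```

```bash
python3 -m inch '[-0.005,0,0,0,0,0,1, -0.01,0,0,0,0,0,1, -0.01,0,0,0,0,0,1]'; python3 -m inch '[-0.015,0,0,0,0,0,1, -0.015,0,0,0,0,0,1, -0.015,0,0,0,0,0,1]'
```

```text
t: 4.1
eef_pos: [538.9, -66.5, 51.0]
tcp_rot: [-1.571, -0.002, 0.188]
ft_force: [2.0, -0.4, 3.9]
opening: 0.124
t: 4.4
eef_pos: [493.9, -75.0, 50.8]
tcp_rot: [-1.571, -0.001, 0.188]
ft_force: [2.9, 0.6, 2.8]
opening: 0.127
```

```bash
python3 -m inch '[-0.015,0,0,0,0,0,1, -0.015,0,0,0,0,0,1, -0.014,0,0,0,0,0,1, -0.014,0,0,0,0,0,1, -0.006,0,0,0,0,0,1, 0,0,0,0,0,0,1]'; python3 - <<'E'
from cell import env
import cv2,numpy as np
for n in ("wrist","scene"):
    c=env.read_camera(n); np.savez(f"/tmp/{n}3.npz",**c); im=c["pixels"]
    if n=="scene": im=cv2.resize(im[150:350,150:350],None,fx=3,fy=3,interpolation=cv2.INTER_CUBIC)
    cv2.imwrite(f"pics/{n}3.png",im)
E
```

```text
t: 5.0
eef_pos: [430.8, -86.7, 50.5]
tcp_rot: [-1.57, 0.001, 0.187]
ft_force: [0.7, 0.6, -0.9]
opening: 0.122
```

View pics/scene3.png

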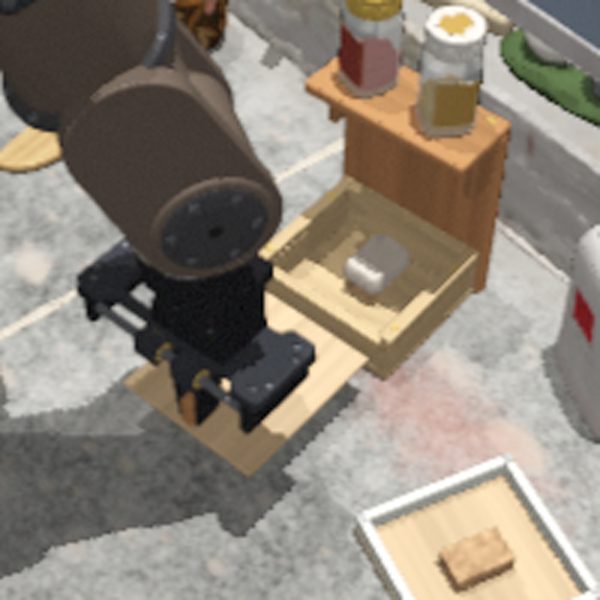

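```bash
python3 -m inch '[0,-0.02,0,0,0,0,1, 0.001,-0.01,0.02,0,0,0,1, 0.002,0,0.03,0,0,0,1, 0.005,0,0.03,0,0,0,1, 0.01,0,0.03,0,0,0,1, 0.015,0,0.03,0,0,0,1, 0.02,0,0.03,0,0,0,1, 0.02,0,0.02,0,0,0,1]'; python3 to.py 480 115 15 10.7
```

```text
t: 5.9
eef_pos: [468.6, 115.8, 80.6]
tcp_rot: [-1.571, 0.0, 0.189]
ft_force: [0.6, -0.8, -1.0]
opening: 0.124
now [468.6 115.8  80.6] t 5.9 rpy [-90.    0.   10.9]
turn(deg, tool) [-0.01  0.15 -0.  ] shift mm tool-now [11.  65.6 -3. ] tool-after [11.  65.6 -2.9]
```

```bash
python3 -m inch '[0.011,0.03,0,0,0,0,1, 0,0.025,0,0,0,0,1, 0,0.01,0,0,0,0,1, 0,0.003,0,0,0,0,1]'; python3 - <<'E'
from cell import env
import cv2,numpy as np
for n in ("wrist","scene"):
    c=env.read_camera(n); im=c["pixels"]
    if n=="scene": im=cv2.resize(im[150:350,110:310],None,fx=3,fy=3,interpolation=cv2.INTER_CUBIC)
    cv2.imwrite(f"pics/{n}4.png",im)
E
```

```text
t: 6.3
eef_pos: [478.6, 115.7, 11.7]
tcp_rot: [-1.571, 0.002, 0.188]
ft_force: [0.3, -0.3, -1.0]
opening: 0.121
```

View pics/scene4.png

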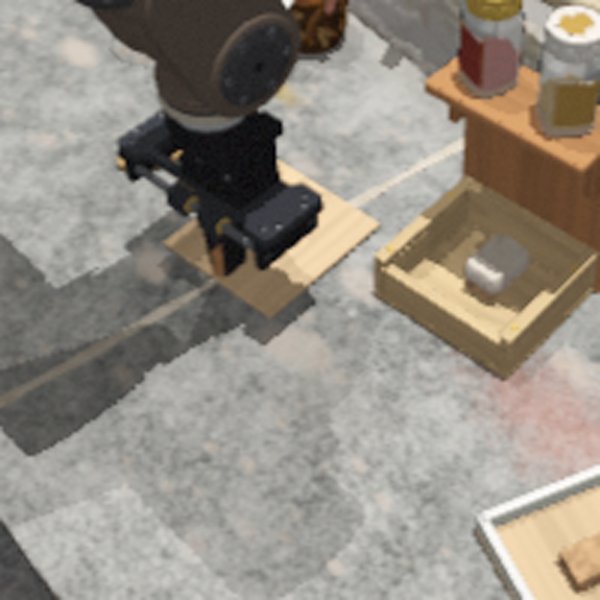

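View pics/wrist4.png

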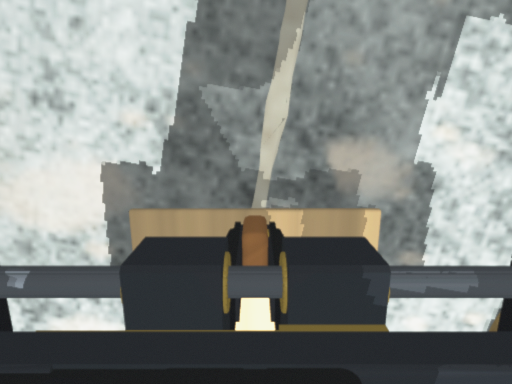

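Lid is held level, a few mm above the bench and clear of the rack and the rib. I'll lower it slowly until contact.

```bash
python3 -m inch '[0,0.002,0,0,0,0,1, 0,0.001,0,0,0,0,1]'; python3 -m inch '[0,0.001,0,0,0,0,1, 0,0,0,0,0,0,1]'
```

```text
t: 6.6
eef_pos: [479.4, 115.6, 10.3]
tcp_rot: [-1.571, -0.001, 0.188]
ft_force: [-0.7, -0.3, -1.6]
opening: 0.121
t: 6.8
eef_pos: [479.3, 115.6, 9.2]
tcp_rot: [-1.571, -0.001, 0.188]
ft_force: [-1.2, -0.3, 4.2]
opening: 0.124
```

```bash
python3 -m inch '[0,0,0,0,0,0,0.3, 0,0,0,0,0,0,0.3, 0,0,0,0,0,0,0.3, 0,-0.01,0,0,0,0,0.3, 0,-0.03,0,0,0,0,0.3, 0,-0.045,0,0,0,0,0, 0,-0.045,0,0,0,0,0, 0,-0.045,0,0,0,0,-0.3, 0,-0.045,0,0,0,0,-0.3]'; python3 - <<'E'
from cell import env
import cv2,numpy as np
for n in ("wrist","scene","top"):
    c=env.read_camera(n); im=c["pixels"]; np.savez(f"/tmp/{n}5.npz",**c)
    if n=="scene": im=cv2.resize(im[150:300,150:350],None,fx=4,fy=4,interpolation=cv2.INTER_CUBIC)
    if n=="top": im=cv2.resize(im[140:280,130:330],None,fx=4,fy=4,interpolation=cv2.INTER_CUBIC)
    cv2.imwrite(f"pics/{n}5.png",im)
E
```

```text
t: 7.7
eef_pos: [478.4, 115.6, 231.4]
tcp_rot: [-1.571, -0.001, 0.188]
ft_force: [-0.4, -1.0, -0.0]
opening: 0.612
```

View pics/scene5.png

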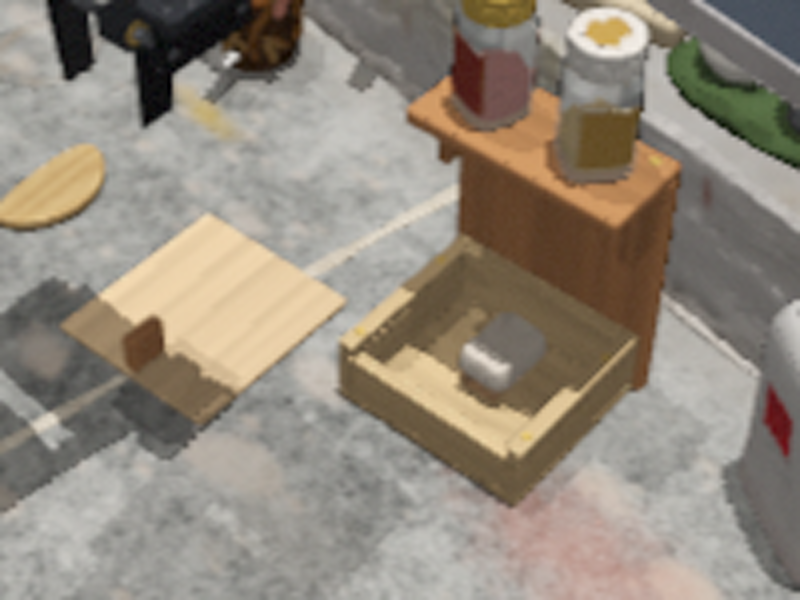

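View pics/top5.png

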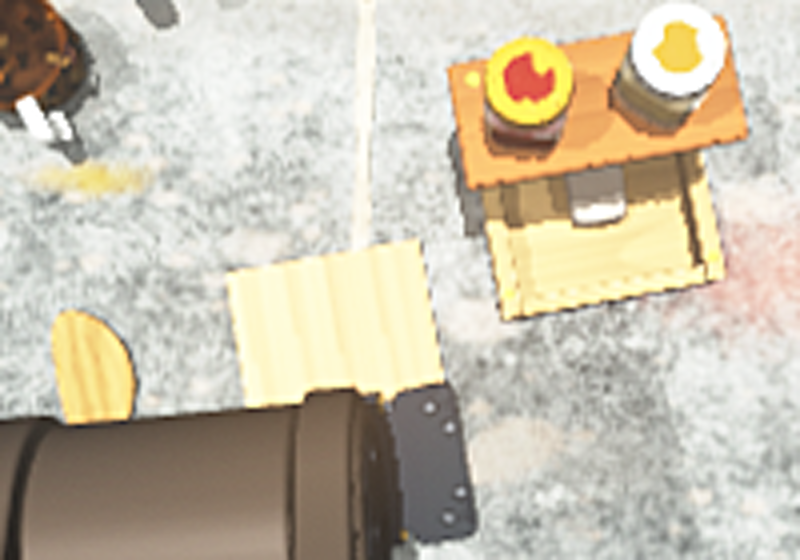

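```bash
python3 - <<'E' | tail -20
from h import *
from m import *
R0=(642.1,-45.5,.188)
for n in("scene5","top5"):
    c=dict(np.load(f"/tmp/{n}.npz"));W=cloud(c).reshape(-1,3)
    d=W[:,:2]-np.array(R0[:2]);ca,sa=np.cos(R0[2]),np.sin(R0[2])
    L=np.c_[d@[ca,sa],d@[-sa,ca],W[:,2]]
    m=(abs(L[:,0])<55)&(abs(L[:,1])<50)&(L[:,2]>34)&(L[:,2]<46)
    P=L[m];print(n,m.sum(),np.round(P.mean(0),1),np.round(np.percentile(P,[1,5,50,95,99],axis=0),1).tolist())
    if m.sum()>5:
        r=cv2.minAreaRect(P[:,:2].astype(np.float32));print(r)
    # rim walls
    m=(abs(L[:,0])<63)&(abs(abs(L[:,1])-68)<14)&(L[:,2]>48)&(L[:,2]<58);P=L[m]
    for s in(1,-1):
        q=P[P[:,1]*s>0]
        if len(q)>5: print("rim",s,len(q),np.round(np.percentile(q[:,1],[2,50,98]),1),np.polyfit(q[:,0],q[:,1],1))
E
python3 - <<'E'
import cv2,numpy as np
c=np.load("/tmp/scene5.npz");cv2.imwrite("pics/s5z.png",cv2.resize(c["pixels"][205:280,230:315],None,fx=8,fy=8,interpolation=cv2.INTER_CUBIC))
E
```

```text
[ 1. , -0.4],
       [ 1.2, -1.6],
       [-0.9, -1.6]]))
lid (array([ 6.22502249e+02, -5.41727967e+01,  2.19621409e-01]), array([[ 2.2,  0. ],
       [ 1.5, -1.7],
       [ 0.7,  0. ],
       [-4.1, -1.8]]))
lid in rack (np.float64(-20.88278728423206), np.float64(-3.275440660990948))
pad (array([ 5.29279039e+02, -3.04389209e+02, -1.83185590e-01]), array([[ 0.3, -0.1],
       [-0.6,  0.1],
       [-0.6,  0.1],
       [ 0.8, -0.1]]))
scene5 309 [21.  -3.1 39.5] [[-54.1, -46.3, 34.2], [-11.9, -34.6, 34.9], [20.5, -3.6, 39.4], [53.6, 32.5, 44.0], [54.6, 47.9, 45.5]]
((0.1801910400390625, 0.09293365478515625), (109.4931869506836, 98.05287170410156), 0.15318141877651215)
rim 1 179 [56.4 65.9 74.2] [-1.85916990e-02  6.61851573e+01]
rim -1 216 [-74.9 -68.9 -56.1] [ 3.40363172e-02 -6.84207281e+01]
top5 176 [ 4.  -3.9 38.9] [[-54.9, -24.2, 34.6], [-11.1, -20.4, 36.2], [5.0, -3.5, 38.7], [20.7, 12.8, 41.8], [22.2, 14.4, 43.0]]
((-16.3316707611084, -7.094455718994141), (72.5644760131836, 77.25104522705078), 89.93414306640625)
rim 1 144 [60.7 66.3 72.1] [2.66672399e-03 6.63775114e+01]
rim -1 150 [-75.4 -69.4 -63.6] [ 6.21031699e-03 -6.92485241e+01]
```

View pics/s5z.png

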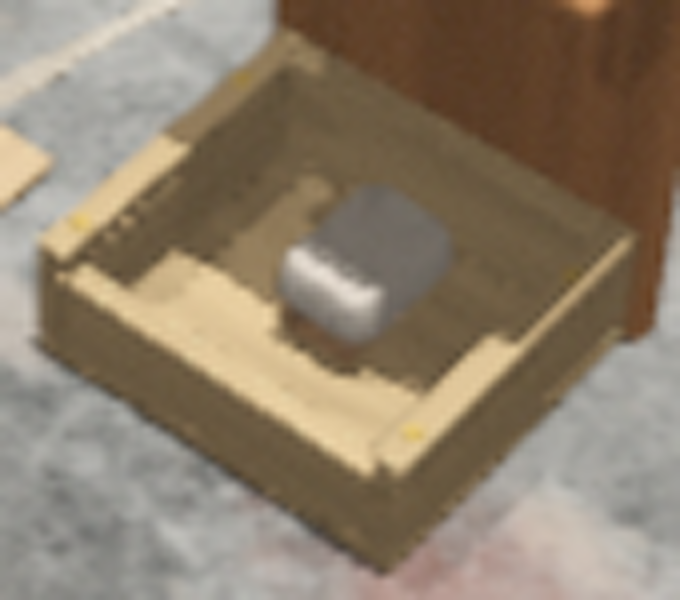

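```bash
python3 to.py 565 -62 200 10.7
```

```text
now [479.7 115.8 231.8] t 7.85 rpy [-90.   -0.3  10.8]
turn(deg, tool) [0.03 0.08 0.34] shift mm tool-now [  50.4   32.1 -190.6] tool-after [  50.8   31.8 -190.5]
```

```bash
python3 -m inch '[0,0,-0.045,0,0,0,-0.4, 0.01,0,-0.045,0,0,0,-0.4, 0.02,0.01,-0.045,0,0,0,-0.4, 0.02,0.011,-0.045,0,0,-7.5,-0.4, 0,0.005,-0.01,0,0,-7.5,-0.4, 0,0,0,0,0,-7.5,-0.4, 0,0,0,0,0,-7.5,-0.4, 0,0,0,0,0,0,-0.4]'; python3 to.py 593 -58 146 10.7 30;python3 - <<'E'
from cell import env
import cv2,numpy as np
for n in ("wrist","scene"):
    c=env.read_camera(n); im=c["pixels"]; np.savez(f"/tmp/{n}6.npz",**c)
    if n=="scene": im=cv2.resize(im[100:300,150:350],None,fx=3,fy=3,interpolation=cv2.INTER_CUBIC)
    cv2.imwrite(f"pics/{n}6.png",im)
E
```

```text
t: 8.65
eef_pos: [562.6, -58.5, 201.2]
tcp_rot: [-1.56, -0.482, 0.188]
ft_force: [0.2, -0.8, 0.2]
opening: 0.699
now [562.6 -58.5 201.2] t 8.65 rpy [-89.4 -27.6  10.8]
turn(deg, tool) [-0.65  0.04 -2.37] shift mm tool-now [ 0.9 62.7 -5.9] tool-after [-1.6 62.8 -5.1]
```

View pics/wrist6.png

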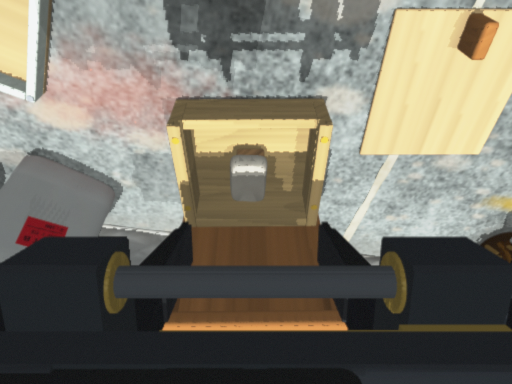

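View pics/scene6.png

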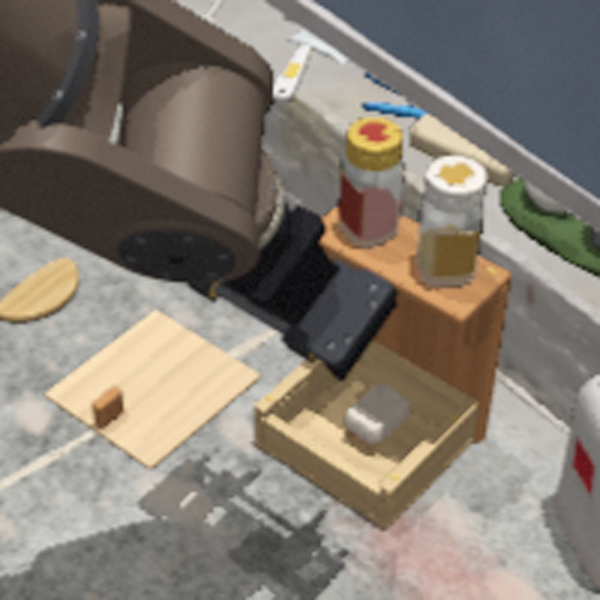

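```bash
python3 - <<'E'
import cv2,numpy as np
c=np.load("/tmp/wrist6.npz");cv2.imwrite("pics/w6z.png",cv2.resize(c["pixels"][90:235,160:340],None,fx=4,fy=4,interpolation=cv2.INTER_CUBIC))
E
```

```text
(no output)
```

View pics/w6z.png

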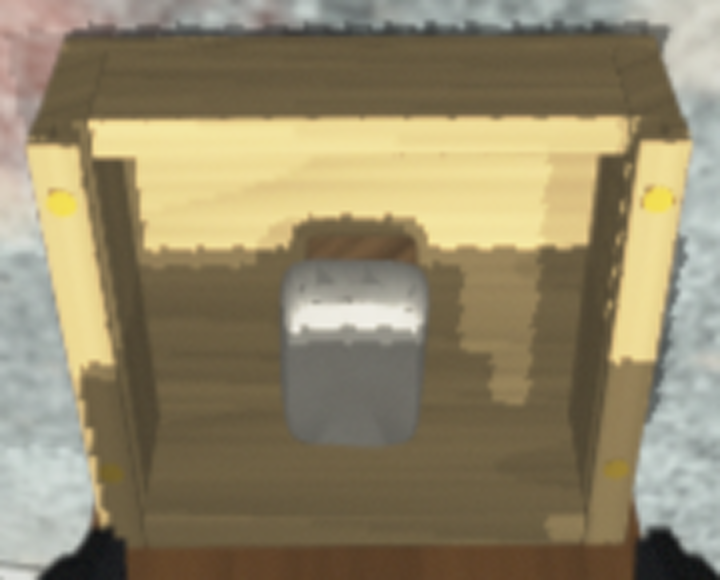

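```bash
python3 - <<'E' | tail -22
from h import *
from m import full,fit,place,inrack
c=dict(np.load("/tmp/wrist6.npz"));W=cloud(c)
Z=lambda p:full(p,(160,90),4)
def onz(uv,z):
    uv=np.atleast_2d(uv).astype(float);r=np.c_[uv,np.ones(len(uv))]@np.linalg.inv(c["mtx"]).T@c["R"]
    o=-c["R"].T@c["t"];return o+r*((z-o[2])/r[:,2])[:,None]
rk=fit([(c,[[-65,-74,53],[-65,74,53],[-65,-74,0],[-65,74,0]],Z([(28,143),(690,141),(66,36),(662,30)]))],[642,-45,.188]);print(rk)
R=(642.1,-45.5,.188)
for nm,p,z in [("mid320",(356,320),38),("mid420",(353.5,420),38),("L320",(284,320),36),("R320",(428,320),36),("L420",(289,420),36),("R420",(418,420),36),("rear",(354,443),39),("bedfrontL",(305,240),24),("bedR",(418,240),24),("rimL",(28,143),53),("rimR",(690,141),53),("rimL2",(82,430),53),("rimR2",(644,430),53)]:
    q=onz(Z([p]),z)[0];print(nm,np.round(q,1),np.round(inrack(q,R),1))
P=W.reshape(-1,3);d=P[:,:2]-R[:2];ca,sa=np.cos(R[2]),np.sin(R[2]);L=np.c_[d@[ca,sa],d@[-sa,ca],P[:,2]]
m=(abs(L[:,0])<50)&(abs(L[:,1])<40)&(L[:,2]>35)&(L[:,2]<43);P=L[m]
print(m.sum(),np.round(np.percentile(P,[0,2,50,98,100],axis=0),1).tolist(),cv2.minAreaRect(P[:,:2].astype(np.float32)))
E
```

```text
pad (array([ 5.29279039e+02, -3.04389209e+02, -1.83185590e-01]), array([[ 0.3, -0.1],
       [-0.6,  0.1],
       [-0.6,  0.1],
       [ 0.8, -0.1]]))
(array([ 6.42226633e+02, -4.51524024e+01,  1.94717529e-01]), array([[-0.5,  0.3],
       [ 1.7, -0.2],
       [-0.3, -0.2],
       [-1. ,  0.4]]))
mid320 [638.4 -48.1  38. ] [-4.1 -1.8]
mid420 [672.4 -42.5  38. ] [30.4 -2.7]
L320 [643.3 -66.2  36. ] [ -2.7 -20.6]
R320 [636.4 -29.4  36. ] [-2.6 16.9]
L420 [677.4 -59.7  36. ] [ 32.1 -20.6]
R420 [670.9 -24.6  36. ] [32.2 15.1]
rear [679.9 -41.   39. ] [38.  -2.6]
bedfrontL [625.8 -63.8  24. ] [-19.4 -15. ]
bedR [620.4 -35.1  24. ] [-19.4  14.2]
rimL [ 592.3 -129.9   53. ] [-64.7 -73.6]
rimR [564.6  13.5  53. ] [-65.1  72.4]
rimL2 [ 675.8 -114.    53. ] [ 20.3 -73.5]
rimR2 [648.8  30.8  53. ] [20.9 73.7]
1298 [[-13.5, -21.5, 35.0], [-12.1, -20.1, 35.8], [9.9, -2.6, 39.3], [36.1, 14.5, 40.8], [38.9, 16.3, 41.6]] ((12.602617263793945, -2.4943923950195312), (36.52366638183594, 52.208553314208984), 87.70491027832031)
```

```bash
python3 to.py 664.1 -44 17 9 30
```

```text
now [564.4 -58.7 202.3] t 8.75 rpy [-89.5 -27.5  10.8]
turn(deg, tool) [-1.4   1.6  -2.47] shift mm tool-now [  3.6 210.8  -6.2] tool-after [ -5.4 210.9  -1.1]
```

```bash
python3 -m inch '[0,0,0,-1.4,1.6,-2.5,-0.4, -0.002,0.025,0,0,0,0,-0.4, -0.002,0.03,-0.001,0,0,0,-0.4, -0.001,0.03,0,0,0,0,-0.4, 0,0.025,0,0,0,0,-0.4, 0,0,0,0,0,0,-0.4]'; python3 to.py 664.1 -44 17 9 30;python3 - <<'E'
from cell import env
import cv2,numpy as np
for n in ("wrist","scene"):
    c=env.read_camera(n); im=c["pixels"]; np.savez(f"/tmp/{n}7.npz",**c)
    if n=="scene": im=cv2.resize(im[100:300,150:350],None,fx=3,fy=3,interpolation=cv2.INTER_CUBIC)
    cv2.imwrite(f"pics/{n}7.png",im)
E
```

```text
t: 9.35
eef_pos: [624.8, -43.8, 117.7]
tcp_rot: [-1.58, -0.491, 0.151]
ft_force: [-0.3, 0.3, 1.0]
opening: 0.703
now [624.8 -43.8 117.7] t 9.35 rpy [-90.5 -28.1   8.7]
turn(deg, tool) [ 0.68 -0.29 -1.86] shift mm tool-now [-13.2 107.2  -5.1] tool-after [-16.7 106.6  -6.3]
```

View pics/wrist7.png

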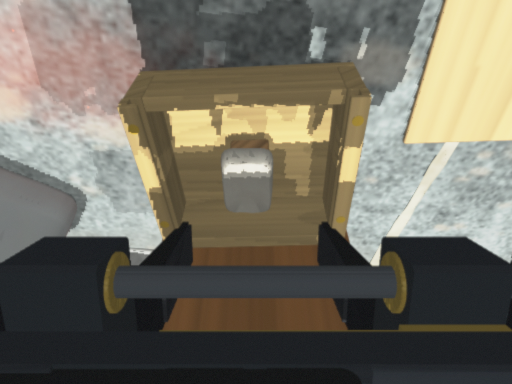

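View pics/scene7.png

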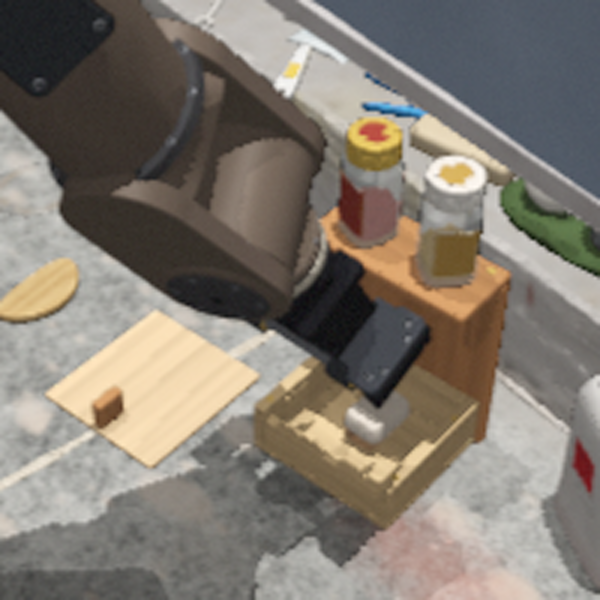

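```bash
python3 to.py 664.1 -44 17 9 30; python3 -c "
from cell import env
s=env.state();print(s['joints'],s['qvel'])"; python3 -m inch '[0,0,0,0,0,0,-0.4, 0,0,0,0,0,0,-0.4]'; python3 to.py 664.1 -44 17 9 30
```

```text
now [623.7 -44.4 119.8] t 9.45 rpy [-90.6 -28.3   8.6]
turn(deg, tool) [ 0.74 -0.3  -1.73] shift mm tool-now [-13.5 109.5  -4.6] tool-after [-16.8 109.   -5.9]
[-0.25480412  0.49823443  1.99175306  0.76579208  0.25949818 -2.68060897] [-0.01214448 -0.0310641   0.01369364  0.01785483 -0.00476793 -0.02141033]
t: 9.65
eef_pos: [623.5, -45.3, 121.1]
tcp_rot: [-1.582, -0.496, 0.15]
ft_force: [0.8, 1.0, -0.2]
opening: 0.695
now [623.5 -45.3 121.1] t 9.65 rpy [-90.6 -28.4   8.6]
turn(deg, tool) [ 0.84 -0.35 -1.6 ] shift mm tool-now [-14.  110.8  -3.6] tool-after [-17.1 110.3  -5.1]
```

```bash
cat > kin.py <<'E'
import numpy as np
from scipy.spatial.transform import Rotation as Rn
from to import Rt
def Rw(j): return Rn.from_euler('ZYZYZ',[j[0],j[1]+j[2],j[3],j[4],j[5]]) if False else Rn.from_euler('z',j[0])*Rn.from_euler('y',j[1]+j[2])*Rn.from_euler('z',j[3])*Rn.from_euler('y',j[4])*Rn.from_euler('z',j[5])
J0=[1.00040981e+00,4.91581799e-01,1.55946359,1.99e-05,1.09168552,-1.05598699e-01];T0=Rn.from_euler('xyz',[-1.57192639,1.3756e-4,-4.64797e-01])
C=Rw(J0).inv()*T0
J1=[-0.25480412,0.49823443,1.99175306,0.76579208,0.25949818,-2.68060897];T1=Rn.from_euler('xyz',np.radians([-90.6,-28.3,8.6]))
if __name__=="__main__":
    print(np.round(C.as_matrix(),3)); 
    for s in [1]:
        print("err deg",np.degrees((Rw(J1)*C).inv()*T1 .__class__.identity().magnitude() if False else ((Rw(J1)*C).inv()*T1).magnitude()))
def wrist(j1,phi,yaw,lean):
    M=(Rn.from_euler('y',-phi)*Rn.from_euler('z',-j1)*Rt(yaw,lean)*C.inv())
    a=M.as_euler('ZYZ')   # intrinsic j4,j5,j6
    return a
if __name__=="__main__":
    for phi in (2.3,2.4,2.49,2.6,2.7):
        for yaw in (9,5):
            print("phi",phi,"yaw",yaw,[(l,np.round(wrist(-.20 if 0 else -.09,phi,yaw,l),2).tolist()) for l in (22,25,28,32,38,45)])
E
python3 kin.py
```

```text
[[-0.  0. -1.]
 [-1.  0.  0.]
 [ 0.  1.  0.]]
err deg 0.07448293983146709
phi 2.3 yaw 9 [(22, [0.2, 0.48, -1.98]), (25, [0.25, 0.43, -2.02]), (28, [0.31, 0.38, -2.08]), (32, [0.42, 0.32, -2.18]), (38, [0.67, 0.24, -2.42]), (45, [1.18, 0.19, -2.92])]
phi 2.3 yaw 5 [(22, [0.15, 0.47, -1.87]), (25, [0.18, 0.42, -1.9]), (28, [0.23, 0.37, -1.94]), (32, [0.32, 0.3, -2.02]), (38, [0.53, 0.22, -2.23]), (45, [1.1, 0.14, -2.79])]
phi 2.4 yaw 9 [(22, [0.25, 0.38, -2.03]), (25, [0.32, 0.33, -2.1]), (28, [0.41, 0.29, -2.19]), (32, [0.59, 0.24, -2.36]), (38, [1.02, 0.18, -2.78]), (45, [1.73, 0.18, 2.8])]
phi 2.4 yaw 5 [(22, [0.18, 0.37, -1.91]), (25, [0.24, 0.32, -1.96]), (28, [0.31, 0.27, -2.03]), (32, [0.46, 0.21, -2.17]), (38, [0.9, 0.14, -2.61]), (45, [1.85, 0.13, 2.74])]
phi 2.49 yaw 9 [(22, [0.32, 0.29, -2.11]), (25, [0.43, 0.25, -2.22]), (28, [0.58, 0.21, -2.36]), (32, [0.89, 0.17, -2.66]), (38, [1.55, 0.15, 2.97]), (45, [2.16, 0.21, 2.36])]
phi 2.49 yaw 5 [(22, [0.24, 0.28, -1.97]), (25, [0.33, 0.23, -2.05]), (28, [0.46, 0.19, -2.18]), (32, [0.75, 0.14, -2.47]), (38, [1.61, 0.11, 2.96]), (45, [2.36, 0.18, 2.22])]
phi 2.6 yaw 9 [(22, [0.5, 0.19, -2.3]), (25, [0.73, 0.16, -2.52]), (28, [1.06, 0.13, -2.84]), (32, [1.59, 0.13, 2.91]), (38, [2.18, 0.18, 2.33]), (45, [2.48, 0.29, 2.03])]
phi 2.6 yaw 5 [(22, [0.39, 0.18, -2.12]), (25, [0.59, 0.13, -2.32]), (28, [0.95, 0.1, -2.68]), (32, [1.68, 0.09, 2.89]), (38, [2.38, 0.16, 2.19]), (45, [2.65, 0.27, 1.92])]
phi 2.7 yaw 9 [(22, [0.93, 0.11, -2.73]), (25, [1.41, 0.1, 3.08]), (28, [1.86, 0.12, 2.63]), (32, [2.24, 0.17, 2.26]), (38, [2.5, 0.26, 2.0]), (45, [2.64, 0.37, 1.86])]
phi 2.7 yaw 5 [(22, [0.81, 0.09, -2.54]), (25, [1.42, 0.08, 3.13]), (28, [2.03, 0.09, 2.53]), (32, [2.43, 0.14, 2.12]), (38, [2.67, 0.24, 1.89]), (45, [2.78, 0.36, 1.79])]
```

```bash
cat > log.py <<'E'
from cell import env
import json
s=env.state()
open('log.jsonl','a').write(json.dumps([s['joints'].tolist(),s['eef_pos'].tolist(),s['tcp_rot'].tolist()])+"\n")
print(s['joints'].round(3),s['eef_pos'].round(1),(s['tcp_rot']*57.2958).round(1))
E
python3 log.py; python3 -m inch '[-0.01,-0.02,0,0,0,3,-0.4, -0.005,-0.01,0,0,0,3,-0.4]'; python3 log.py;  python3 -m inch '[-0.005,-0.01,0,0,0,0,-0.4, 0,0,0,0,0,0,-0.4]'; python3 log.py; python3 to.py 664.1 -44 17 8 25
```

```text
[-0.256  0.496  1.993  0.769  0.258 -2.683] [623.5 -45.3 121.1] [-90.6 -28.4   8.6]
t: 9.85
eef_pos: [596.6, -49.2, 140.0]
tcp_rot: [-1.582, -0.391, 0.148]
ft_force: [0.8, 0.4, 0.9]
opening: 0.7
[-0.257  0.443  1.97   0.381  0.387 -2.302] [596.6 -49.2 140. ] [-90.6 -22.4   8.5]
t: 10.05
eef_pos: [589.1, -49.7, 147.7]
tcp_rot: [-1.581, -0.397, 0.149]
ft_force: [0.2, -0.0, -0.3]
opening: 0.701
[-0.264  0.422  1.983  0.391  0.393 -2.318] [589.1 -49.7 147.7] [-90.6 -22.7   8.5]
now [589.1 -49.7 147.7] t 10.05 rpy [-90.6 -22.7   8.5]
turn(deg, tool) [ 0.35  0.5  -2.26] shift mm tool-now [ 18.6 149.6  -4. ] tool-after [ 12.7 150.2  -4.8]
```

```bash
cat > ik.py <<'E'
import numpy as np,json
from scipy.optimize import least_squares
from scipy.spatial.transform import Rotation as Rn
from kin import Rw,C,wrist
from to import Rt
D=[json.loads(l) for l in open('log.jsonl')]
D.append([[1.00040981e+00,4.91581799e-01,1.55946359,1.99e-05,1.09168552,-1.05598699e-01],[279.98662476,558.50220449,214.04305886],[-1.57192639,1.3756e-4,-4.64797e-01]])
def fk(j,p):
    a,off,d1,L2,L3,b,Lt=p
    j=np.array(j);ph=j[1]+j[2]
    v=np.array([a+L2*np.sin(j[1])+L3*np.sin(ph)+b*np.cos(ph),off,d1+L2*np.cos(j[1])+L3*np.cos(ph)-b*np.sin(ph)])
    return Rn.from_euler('z',j[0]).apply(v)+Lt*(Rw(j)*C).apply([0,1,0])
r=least_squares(lambda p:np.concatenate([(fk(d[0],p)-d[1]) for d in D]+[1e-3*(p-np.array([0,66,150,450,400,0,300]))]),[0,66,150,450,400,0,300])
P=r.x
def ik(pos,yaw,lean,j0):
    R1=Rt(yaw,lean)
    f=lambda j:np.r_[(fk(j,P)-pos)/100,((Rw(j)*C).inv()*R1).as_rotvec()]
    lo=[-3.1,-.84,.05,-1.13,.06,-2.69];hi=[3.1,2.19,2.79,4.28,2.93,2.69]
    s=least_squares(f,np.clip(j0,np.array(lo)+.01,np.array(hi)-.01),bounds=(lo,hi));return s.x,np.abs(s.fun).max()
if __name__=="__main__":
    print(np.round(P,1),np.abs(r.fun).max())
    g=np.array([654.8,-45.5,32.5]);j0=D[-2][0]
    for yaw in (9,7,5):
        for lean in (20,23,25,27,30,35):
            ax=Rt(yaw,lean).apply([0,1,0]);j,e=ik(g+18.8*ax,yaw,lean,j0);j2,e2=ik(g+(18.8-110)*ax,yaw,lean,j0);print(yaw,lean,np.round(j,2),round(e,4),np.round(j2[[3,4,5]],2),round(e2,4))
E
python3 ik.py
```

```text
[  0.   65.9 196.7 586.8 411.   43.1 271.9] 0.13677245008493616
9 20 [-0.22  0.71  1.86  0.49  0.27 -2.4 ] 0.0 [ 0.33  0.43 -2.25] 0.0
9 23 [-0.23  0.71  1.89  0.74  0.22 -2.66] 0.0 [ 0.46  0.36 -2.39] 0.0
9 25 [-0.22  0.71  1.9   0.78  0.2  -2.69] 0.0249 [ 0.59  0.32 -2.53] 0.0
9 27 [-0.22  0.71  1.9   0.79  0.19 -2.69] 0.054 [ 0.75  0.28 -2.69] 0.0016
9 30 [-0.21  0.71  1.91  0.8   0.16 -2.69] 0.0978 [ 0.76  0.25 -2.69] 0.0498
9 35 [-0.2   0.71  1.91  0.82  0.13 -2.69] 0.1715 [ 0.78  0.2  -2.69] 0.1319
7 20 [-0.21  0.71  1.86  0.45  0.26 -2.33] 0.0 [ 0.3   0.42 -2.18] 0.0
7 23 [-0.22  0.71  1.89  0.71  0.2  -2.59] 0.0 [ 0.43  0.35 -2.32] 0.0
7 25 [-0.22  0.71  1.91  0.81  0.18 -2.69] 0.0167 [ 0.56  0.3  -2.45] 0.0
7 27 [-0.22  0.71  1.91  0.82  0.17 -2.69] 0.0459 [ 0.73  0.26 -2.63] 0.0
7 30 [-0.21  0.71  1.91  0.83  0.14 -2.69] 0.0898 [ 0.8   0.23 -2.69] 0.0394
7 35 [-0.2   0.71  1.92  0.85  0.11 -2.69] 0.1634 [ 0.81  0.18 -2.69] 0.1218
5 20 [-0.21  0.71  1.86  0.42  0.25 -2.25] 0.0 [ 0.27  0.41 -2.12] 0.0
5 23 [-0.22  0.71  1.9   0.67  0.19 -2.51] 0.0 [ 0.39  0.33 -2.25] 0.0
5 25 [-0.22  0.71  1.91  0.85  0.16 -2.69] 0.0089 [ 0.52  0.29 -2.37] 0.0
5 27 [-0.21  0.71  1.91  0.86  0.15 -2.69] 0.0381 [ 0.69  0.24 -2.55] 0.0
5 30 [-0.2   0.71  1.92  0.87  0.12 -2.69] 0.082 [ 0.83  0.2  -2.69] 0.0294
5 35 [-0.19  0.71  1.92  0.88  0.09 -2.69] 0.1556 [ 0.85  0.15 -2.69] 0.1121
```

```bash
python3 - <<'E'
from h import *
from scipy.spatial.transform import Rotation as Rn
S={"scene4x":None}
A=[]
for n,p,r in [("scene6",(564.4,-58.7,202.3),(-89.5,-27.5,10.8)),("scene7",(624.3,-44.1,118.5),(-90.55,-28.2,8.65)),("scene2",(563.2,-60.5,110),(-90,0.05,10.9)),("scene5",(478.4,115.6,231.4),(-90,0,10.8)),("top5",(478.4,115.6,231.4),(-90,0,10.8)),("scene3",(430.8,-86.7,50.5),(-90,0,10.7))]:
    c=dict(np.load(f"/tmp/{n}.npz"));W=cloud(c).reshape(-1,3);W=W[np.isfinite(W[:,0])]
    T=Rn.from_euler('xyz',r,degrees=True).inv().apply(W-np.array(p))
    m=(abs(T[:,0])<130)&(abs(T[:,2])<110)&(T[:,1]<-5)&(T[:,1]>-330)&(W[:,2]>np.interp(1,[0,1],[0,85]))
    if n in("scene6","scene7","scene2"): # exclude rack/jars: rack x> -10
        d=W[:,:2]-[642.1,-45.5];xr=d@[.9824,.187];m&=~((xr>-3))
    A.append(T[m]);print(n,m.sum())
A=np.vstack(A)
for lo in range(-320,-20,20):
    q=A[(A[:,1]>=lo)&(A[:,1]<lo+20)]
    if len(q)>20: print(lo,len(q),"x",np.round(np.percentile(q[:,0],[0.5,5,95,99.5])),"z",np.round(np.percentile(q[:,2],[1,99])))
E
```

```text
scene6 5776
scene7 4283
scene2 5299
scene5 6189
top5 8071
scene3 4676
-320 10502 x [-123.  -84.   39.   63.] z [-66.  51.]
-300 4460 x [-108.  -84.   51.   69.] z [-72.  49.]
-280 2292 x [-85. -74.  51.  71.] z [-74.  49.]
-260 1044 x [-74. -67.  17.  58.] z [-73.  32.]
-240 623 x [-64. -51.  29.  37.] z [-67.   7.]
-220 430 x [-42. -41.  23.  32.] z [-41.  20.]
-200 1307 x [-39. -36.  24.  32.] z [-51.  22.]
-180 1677 x [-36. -35.  28.  33.] z [-51.   9.]
-160 883 x [-28. -26.  17.  22.] z [-52.  14.]
-140 4102 x [-35. -30.  26.  33.] z [-90.  87.]
-120 2432 x [-36. -35.  28.  35.] z [-91.  87.]
-100 1517 x [-37. -36.  23.  34.] z [-83.  79.]
-80 132 x [-33. -30.  18.  26.] z [-82.  77.]
-60 173 x [-13. -13.   9.  11.] z [-42.  40.]
-40 214 x [-14. -13.  10.  12.] z [-39.  37.]
```

```bash
python3 - <<'E'
from ik import *
j0=D[-2][0]
for name,g,yaw in [("grasp",(651.4,-46.2,33),8.8),("place",(526.5-3.5,-302.7+.8,33),-13.2)]:
    for lean in (22,23):
        for back in (0,60,110,160):
            ax=Rt(yaw,lean).apply([0,1,0]);j,e=ik(np.array(g)+(18.8-back)*ax,yaw,lean,j0);print(name,lean,back,np.round(np.array(g)+(18.8-back)*ax,1),np.round(j,2),round(e,4))
E
python3 to.py 617.7 -51.4 117.6 8.8 22
```

```text
grasp 22 0 [658.4 -45.1  15.6] [-0.23  0.71  1.89  0.66  0.23 -2.57] 0.0
grasp 22 60 [636.1 -48.6  71.2] [-0.24  0.6   1.92  0.5   0.3  -2.42] 0.0
grasp 22 110 [617.6 -51.4 117.6] [-0.26  0.5   1.93  0.41  0.38 -2.34] 0.0
grasp 22 160 [599.1 -54.3 163.9] [-0.27  0.41  1.93  0.35  0.47 -2.28] 0.0
grasp 23 0 [658.7 -45.1  15.7] [-0.23  0.71  1.9   0.76  0.21 -2.67] 0.0
grasp 23 60 [635.5 -48.7  70.9] [-0.25  0.6   1.93  0.57  0.28 -2.5 ] 0.0
grasp 23 110 [616.2 -51.7 117. ] [-0.26  0.5   1.95  0.47  0.36 -2.4 ] 0.0
grasp 23 160 [596.9 -54.6 163. ] [-0.28  0.41  1.95  0.39  0.44 -2.32] 0.0
place 22 0 [ 529.9 -303.5   15.6] [-0.69  0.67  1.99  0.7   0.21 -2.69] 0.0387
place 22 60 [ 508.  -298.4   71.2] [-0.72  0.55  2.03  0.68  0.28 -2.69] 0.0063
place 22 110 [ 489.7 -294.1  117.6] [-0.75  0.45  2.04  0.56  0.36 -2.58] 0.0
place 22 160 [ 471.5 -289.8  163.9] [-0.77  0.36  2.04  0.45  0.45 -2.48] 0.0
place 23 0 [ 530.2 -303.6   15.7] [-0.69  0.67  1.99  0.71  0.21 -2.69] 0.0532
place 23 60 [ 507.3 -298.2   70.9] [-0.72  0.55  2.03  0.68  0.27 -2.69] 0.0214
place 23 110 [ 488.3 -293.8  117. ] [-0.75  0.45  2.06  0.62  0.34 -2.65] 0.0
place 23 160 [ 469.3 -289.3  163. ] [-0.77  0.35  2.05  0.5   0.43 -2.54] 0.0
now [589.1 -49.7 147.7] t 10.05 rpy [-90.6 -22.7   8.5]
turn(deg, tool) [ 0.67 -0.25  0.74] shift mm tool-now [14.2 38.7 -5.6] tool-after [14.6 38.4 -6.1]
```

```bash
sed -i 's/def ik(pos,yaw,lean,j0):/def ik(pos,yaw,lean,j0,flip=True):/; s/    R1=Rt(yaw,lean)$/    R1=Rt(yaw,lean)*(Rn.from_euler("y",180,degrees=True) if flip else Rn.identity())/' ik.py
sed -i 's/def go(pos,yaw,lean=0):/def go(pos,yaw,lean=0,flip=0):/; s/R1=Rt(yaw,lean)$/R1=Rt(yaw,lean)*Rn.from_euler("y",180*flip,degrees=True)/' to.py
python3 - <<'E'
from ik import *
j0=np.array(D[-2][0]);j0[5]+=np.pi
for name,g,yaw in [("grasp",(653.,-46,33),8.8),("place",(526.5,-302.7,33),-13.2)]:
    for lean in (27,30,33):
        jj=j0
        for back in (160,110,60,0):
            ax=Rt(yaw,lean).apply([0,1,0]);jj,e=ik(np.array(g)+(18.8-back)*ax,yaw,lean,jj);print(name,lean,back,np.round(np.array(g)+(18.8-back)*ax,1),np.round(jj,2),round(e,4))
E
```

```text
grasp 27 160 [589.7 -55.8 158.8] [-0.3   0.4   2.02  0.61  0.35  0.59] 0.0
grasp 27 110 [612.1 -52.3 114.3] [-0.28  0.5   2.    0.76  0.28  0.44] 0.0
grasp 27 60 [634.5 -48.9  69.7] [-0.26  0.6   1.98  0.97  0.22  0.24] 0.0
grasp 27 0 [661.4 -44.7  16.2] [-0.24  0.71  1.94  1.29  0.18 -0.06] 0.0
grasp 30 160 [583.2 -56.8 155.3] [-0.32  0.4   2.07  0.86  0.3   0.32] 0.0
grasp 30 110 [607.9 -53.  112. ] [-0.29  0.5   2.05  1.1   0.24  0.09] 0.0
grasp 30 60 [632.6 -49.2  68.7] [-0.27  0.6   2.02  1.38  0.21 -0.18] 0.0
grasp 30 0 [662.3 -44.6  16.7] [-0.25  0.71  1.97  1.72  0.2  -0.51] 0.0
grasp 33 160 [577.  -57.8 151.4] [-0.34  0.4   2.12  1.19  0.28 -0.03] 0.0
grasp 33 110 [603.9 -53.6 109.5] [-0.31  0.5   2.09  1.49  0.25 -0.31] 0.0
grasp 33 60 [630.8 -49.4  67.6] [-0.28  0.6   2.06  1.78  0.24 -0.59] 0.0
grasp 33 0 [663.1 -44.4  17.2] [-0.26  0.72  2.    2.04  0.25 -0.83] 0.0
place 27 160 [ 464.1 -288.1  158.8] [-0.8   0.35  2.11  0.75  0.37  0.33] 0.0
place 27 110 [ 486.2 -293.2  114.3] [-0.77  0.45  2.11  0.96  0.29  0.14] 0.0
place 27 60 [ 508.3 -298.4   69.7] [-0.75  0.56  2.09  1.25  0.24 -0.14] 0.0
place 27 0 [ 534.8 -304.6   16.2] [-0.72  0.68  2.05  1.63  0.22 -0.5 ] 0.0
place 30 160 [ 457.8 -286.6  155.3] [-0.83  0.35  2.16  1.01  0.34  0.06] 0.0
place 30 110 [ 482.1 -292.3  112. ] [-0.79  0.46  2.15  1.29  0.28 -0.21] 0.0
place 30 60 [ 506.4 -298.    68.7] [-0.76  0.56  2.12  1.6   0.26 -0.51] 0.0
place 30 0 [ 535.7 -304.8   16.7] [-0.73  0.69  2.08  1.93  0.26 -0.81] 0.0
place 33 160 [ 451.6 -285.1  151.4] [-0.85  0.35  2.21  1.3   0.34 -0.26] 0.0
place 33 110 [ 478.1 -291.4  109.5] [-0.81  0.46  2.19  1.61  0.3  -0.54] 0.0
place 33 60 [ 504.7 -297.6   67.6] [-0.78  0.57  2.16  1.89  0.3  -0.8 ] 0.0
place 33 0 [ 536.5 -305.    17.2] [-0.74  0.7   2.11  2.13  0.32 -1.03] 0.0
```

```bash
python3 -m inch '[-0.04,-0.02,0,0,0,0,-0.4, -0.04,-0.02,0,0,0,0,-0.4, 0,-0.02,0,0,8.5,0,-0.4, 0,0,0,0,8.5,0,-0.4, 0,0,0,0,8.5,0,-0.4, 0,0,0,0,8.5,0,-0.4, 0,0,0,0,8.5,0,-0.4, 0,0,0,0,8.5,0,-0.4, 0,0,0,0,8.5,0,-0.4, 0,0,0,0,8.5,0,-0.4]';python3 log.py; python3 -m inch '[0,0,0,0,8.5,0,-0.4, 0,0,0,0,8.5,0,-0.4, 0,0,0,0,8.5,0,-0.4, 0,0,0,0,8.5,0,-0.4, 0,0,0,0,8.5,0,-0.4, 0,0,0,0,8.5,0,-0.4, 0,0,0,0,8.5,0,-0.4, 0,0,0,0,8.5,0,-0.4, 0,0,0,0,8.5,0,-0.4, 0,0,0,0,8.5,0,-0.4]';python3 log.py
python3 -c "
from to import go
go((583.2,-56.8,155.3),8.8,30,1)"
```

```text
t: 11.05
eef_pos: [493.6, -63.3, 170.8]
tcp_rot: [-1.204, -0.15, -1.074]
ft_force: [-0.9, -0.1, -0.5]
opening: 0.704
[-0.36   0.271  2.163  0.484  0.396 -1.304] [493.6 -63.3 170.8] [-69.   -8.6 -61.6]
t: 12.05
eef_pos: [493.6, -63.3, 170.8]
tcp_rot: [-1.378, 0.347, -2.496]
ft_force: [-0.1, -0.8, -0.6]
opening: 0.7
[-0.36   0.271  2.163  0.484  0.396  0.18 ] [493.6 -63.3 170.8] [ -79.    19.9 -143. ]
now [493.6 -63.3 170.8] t 12.05 rpy [ -79.    19.9 -143. ]
turn(deg, tool) [ 1.07 26.38  7.39] shift mm tool-now [-65.8  48.9  40.1] tool-after [-69.8  58.2   7.2]
```

```bash
python3 -m inch '[0,0,0,0.27,6.6,1.85,-0.4, 0,0,0,0.27,6.6,1.85,-0.4, 0,0,0,0.27,6.6,1.85,-0.4, 0,0,0,0.27,6.6,1.85,-0.4, -0.035,0.029,0.003,0,0,0,-0.4, -0.035,0.029,0.004,0,0,0,-0.4, 0,0,0,0,0,0,-0.4]';python3 log.py
python3 -c "
from to import go
go((583.2,-56.8,155.3),8.8,30,1)"
```

```text
t: 12.75
eef_pos: [586.9, -56.5, 154.8]
tcp_rot: [-1.566, 0.524, -2.98]
ft_force: [0.2, 0.4, 0.5]
opening: 0.702
[-0.313  0.401  2.06   0.853  0.303  0.324] [586.9 -56.5 154.8] [ -89.7   30.  -170.8]
now [586.9 -56.5 154.8] t 12.75 rpy [ -89.7   30.  -170.8]
turn(deg, tool) [-0.04  0.38 -0.04] shift mm tool-now [ 2.9 -2.2 -0.3] tool-after [ 2.9 -2.2 -0.3]
```

```bash
python3 -m inch '[0.003,0.028,0,0,0.4,0,-0.4, 0,0.03,0,0,0,0,-0.4, 0,0.03,0,0,0,0,-0.4, 0,0,0,0,0,0,-0.4]';
python3 -c "
from to import go
go((662.3,-44.6,16.7),8.8,30,1)
from cell import env
import cv2,numpy as np
for n in ('wrist','scene'):
    c=env.read_camera(n); im=c['pixels']; np.savez(f'/tmp/{n}8.npz',**c)
    if n=='scene': im=cv2.resize(im[100:300,150:350],None,fx=3,fy=3,interpolation=cv2.INTER_CUBIC)
    cv2.imwrite(f'pics/{n}8.png',im)
"
```

```text
t: 13.15
eef_pos: [623.3, -49.8, 74.7]
tcp_rot: [-1.573, 0.518, -2.991]
ft_force: [0.5, 0.2, -0.2]
opening: 0.7
now [623.3 -49.8  74.7] t 13.15 rpy [ -90.1   29.7 -171.3]
turn(deg, tool) [ 0.05 -0.13  0.3 ] shift mm tool-now [-5.4 69.9  0.9] tool-after [-5.1 69.9  0.8]
```

View pics/wrist8.png

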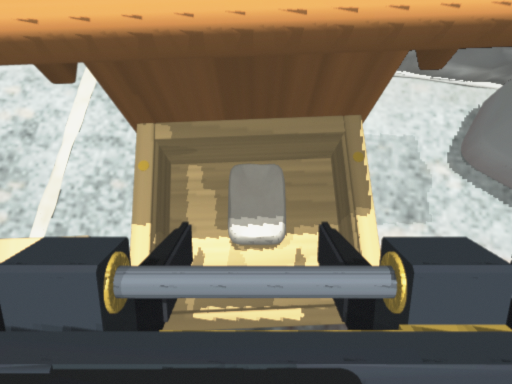

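View pics/scene8.png

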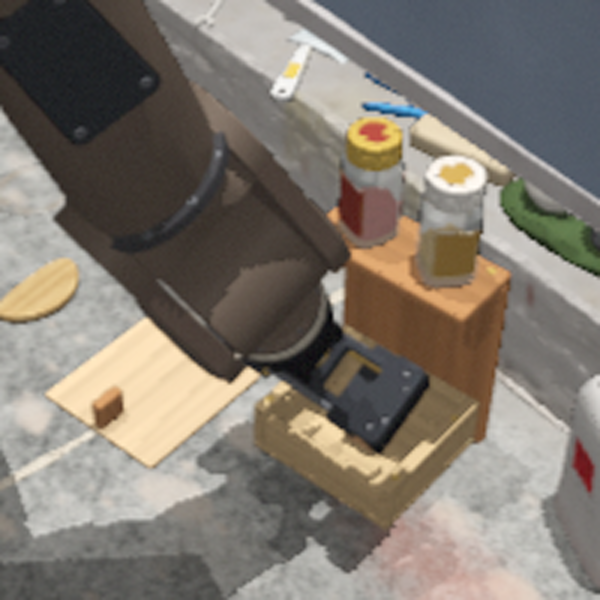

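```bash
python3 -m inch '[-0.005,0.02,0,0,0,0,-0.4, 0,0.02,0,0,0,0,-0.4, 0,0.015,0.001,0,0,0,-0.4, 0,0,0,0,0,0,-0.4]';
python3 -c "
from to import go
go((662.3,-44.6,16.7),8.8,30,1)"
```

```text
t: 13.65
eef_pos: [655.3, -46.2, 33.0]
tcp_rot: [-1.572, 0.522, -2.989]
ft_force: [-0.8, 0.2, -0.3]
opening: 0.699
now [655.3 -46.2  33. ] t 13.65 rpy [ -90.    29.9 -171.3]
turn(deg, tool) [ 0.01 -0.06  0.07] shift mm tool-now [ 2.  17.7 -0.5] tool-after [ 2.  17.7 -0.5]
```

```bash
python3 -m inch '[0.001,0.01,0,0,0,0,-0.4, 0.001,0.0065,0,0,0,0,-0.4, 0,0,0,0,0,0,-0.4]';
python3 -c "
from to import go
go((662.3,-44.6,16.7),8.8,30,1)
from cell import env
import cv2,numpy as np
for n in ('wrist','scene'):
    c=env.read_camera(n); im=c['pixels']
    if n=='scene': im=cv2.resize(im[100:300,150:350],None,fx=3,fy=3,interpolation=cv2.INTER_CUBIC)
    cv2.imwrite(f'pics/{n}9.png',im)
"
```

```text
t: 13.95
eef_pos: [661.6, -45.1, 18.6]
tcp_rot: [-1.571, 0.523, -2.989]
ft_force: [0.4, -1.0, -0.3]
opening: 0.7
now [661.6 -45.1  18.6] t 13.95 rpy [ -90.    30.  -171.3]
turn(deg, tool) [ 0.01 -0.05  0.03] shift mm tool-now [ 0.3  2.  -0.4] tool-after [ 0.3  2.  -0.4]
```

View pics/wrist9.png

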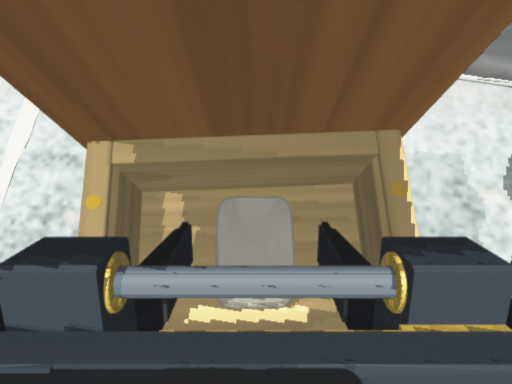

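View pics/scene9.png

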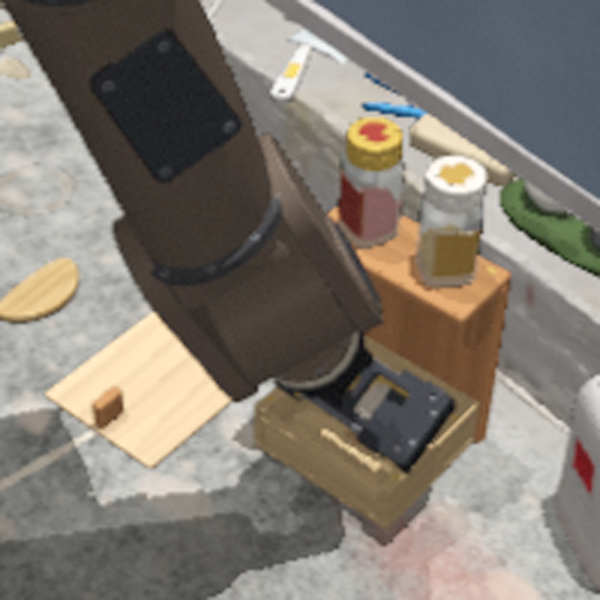

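```bash
python3 -m inch '[0,0.002,0,0,0,0,-0.4, 0,0,0,0,0,0,0.5, 0,0,0,0,0,0,1, 0,0,0,0,0,0,1, 0,0,0,0,0,0,1, 0,0,0,0,0,0,1]'; python3 log.py
```

```text
t: 14.65
eef_pos: [663.0, -44.8, 15.7]
tcp_rot: [-1.572, 0.522, -2.989]
ft_force: [-0.0, -0.2, 0.3]
opening: 0.409
[-0.247  0.717  1.966  1.715  0.199 -0.498] [663.  -44.8  15.7] [ -90.1   29.9 -171.3]
```

```bash
python3 -m inch '[0,-0.01,0,0,0,0,1, 0,-0.02,0,0,0,0,1, 0,-0.03,0,0,0,0,1, 0,-0.03,0,0,0,0,1]'; python3 -m inch '[0,-0.03,0,0,0,0,1, 0,-0.03,0,0,0,0,1, 0,-0.03,0,0,0,0,1]';python3 log.py; python3 -c "
from to import go
go((470,-287,150),-13.2,30,1)
from cell import env
import cv2,numpy as np
for n in ('wrist','scene'):
    c=env.read_camera(n); im=c['pixels']
    np.savez(f'/tmp/{n}10.npz',**c)
    if n=='scene': im=cv2.resize(im[100:300,150:350],None,fx=3,fy=3,interpolation=cv2.INTER_CUBIC)
    cv2.imwrite(f'pics/{n}10.png',im)
"
```

```text
t: 15.05
eef_pos: [617.8, -51.7, 93.9]
tcp_rot: [-1.572, 0.521, -2.989]
ft_force: [0.2, 0.2, 0.8]
opening: 0.407
t: 15.35
eef_pos: [573.3, -58.7, 172.5]
tcp_rot: [-1.572, 0.522, -2.989]
ft_force: [0.4, -0.4, -0.1]
opening: 0.404
[-0.327  0.356  2.07   0.775  0.336  0.401] [573.3 -58.7 172.5] [ -90.    29.9 -171.3]
now [573.3 -58.7 172.5] t 15.35 rpy [ -90.    29.9 -171.3]
turn(deg, tool) [10.99 19.01  0.12] shift mm tool-now [129.8 -48.8 209.9] tool-after [ 53.2  -4.8 245.8]
```

View pics/wrist10.png

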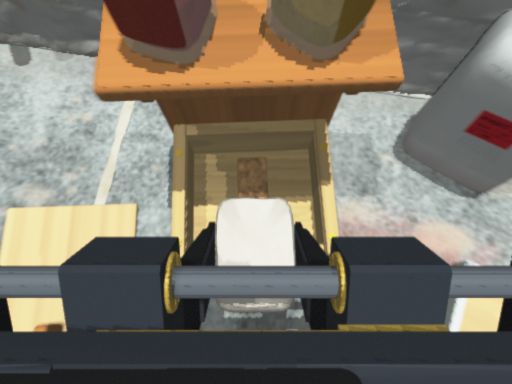

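View pics/scene10.png

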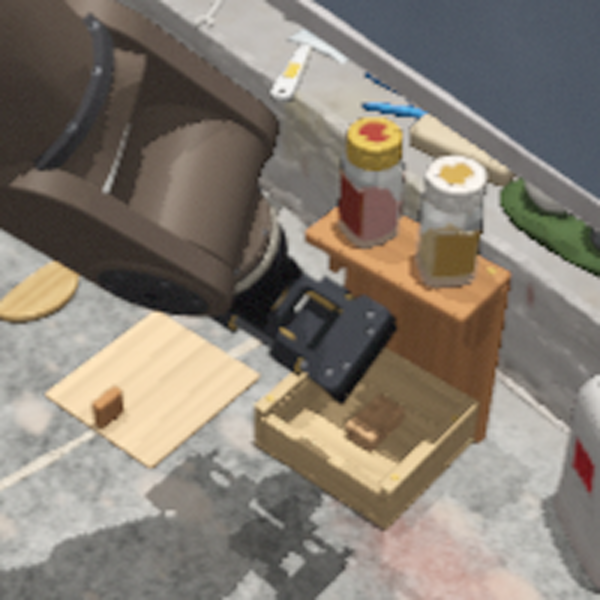

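```bash
python3 -m inch '[0.015,0,0.03,3.67,6.34,0.04,1, 0.015,0,0.03,3.67,6.34,0.04,1, 0.015,0,0.03,3.67,6.34,0.04,1, 0.01,0,0.04,0,0,0,1, 0,0,0.04,0,0,0,1]';python3 log.py; python3 -c "
from to import go
go((482,-292,112),-13.2,30,1)"
```

```text
t: 15.95
eef_pos: [515.4, -213.6, 143.7]
tcp_rot: [-1.573, 0.52, 2.911]
ft_force: [0.9, -0.1, -0.0]
opening: 0.407
[-0.601  0.383  2.147  0.99   0.22   0.266] [ 515.4 -213.6  143.7] [-90.1  29.8 166.8]
now [ 515.4 -213.6  143.7] t 15.95 rpy [-90.1  29.8 166.8]
turn(deg, tool) [0.13 0.01 0.21] shift mm tool-now [28.4 20.  84. ] tool-after [28.5 20.1 83.9]
```

```bash
python3 -m inch '[0.01,0,0.03,0,0,0,1, 0.01,0,0.03,0,0,0,1, 0.008,0.01,0.024,0,0,0.2,1, 0,0,0,0,0,0,1]';python3 log.py; python3 -c "
from to import go
go((482,-292,112),-13.2,30,1)
from cell import env
import cv2,numpy as np
for n in ('wrist','scene','top'):
    c=env.read_camera(n); im=c['pixels']
    np.savez(f'/tmp/{n}11.npz',**c)
    if n=='scene': im=cv2.resize(im[250:384,220:380],None,fx=4,fy=4,interpolation=cv2.INTER_CUBIC)
    if n=='top': im=cv2.resize(im[180:290,320:440],None,fx=5,fy=5,interpolation=cv2.INTER_CUBIC)
    cv2.imwrite(f'pics/{n}11.png',im)
"
```

```text
t: 16.35
eef_pos: [477.1, -293.9, 120.4]
tcp_rot: [-1.572, 0.524, 2.907]
ft_force: [0.5, 0.2, 0.0]
opening: 0.409
[-0.803  0.438  2.15   1.224  0.292 -0.145] [ 477.1 -293.9  120.4] [-90.1  30.  166.6]
now [ 477.1 -293.9  120.4] t 16.35 rpy [-90.1  30.  166.6]
turn(deg, tool) [-0.05 -0.21  0.  ] shift mm tool-now [ 0.5  9.5 -3. ] tool-after [ 0.5  9.5 -2.9]
```

View pics/wrist11.png

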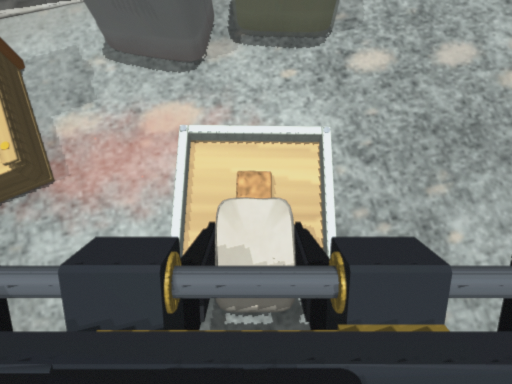

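View pics/scene11.png

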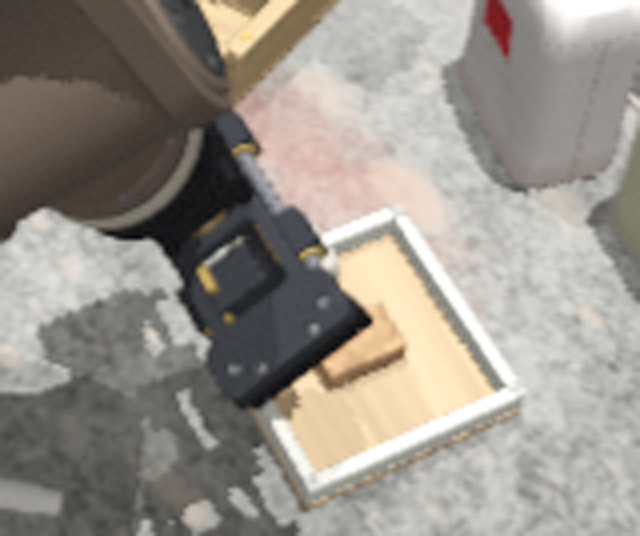

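View pics/top11.png

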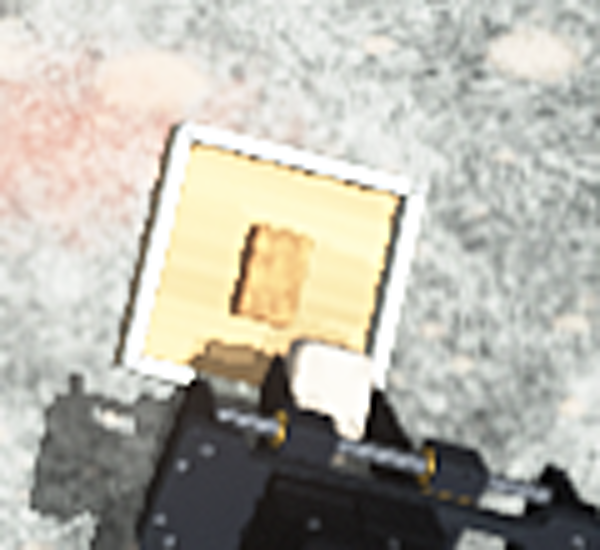

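```bash
python3 - <<'E' | tail -9
from h import *
from m import fit,place,full,inrack
c=dict(np.load("/tmp/wrist11.npz"));im=c["pixels"];W=cloud(c)
def onz(uv,z):
    uv=np.atleast_2d(uv).astype(float);r=np.c_[uv,np.ones(len(uv))]@np.linalg.inv(c["mtx"]).T@c["R"]
    o=-c["R"].T@c["t"];return o+r*((z-o[2])/r[:,2])[:,None]
F=(526.4,-302.8,-.2305)
for nm,p,z in [("cornL",(181.5,127),24),("cornR",(331,127),24),("padL",(237,171),24),("padR",(271.5,171),24),("blankrear",(254,199),136)]:
    q=onz([p],z)[0];print(nm,np.round(q,1),np.round(inrack(q,F),1))
# blank cloud
P=W[196:262,210:300].reshape(-1,3);m=(P[:,2]>120)&(P[:,2]<150);P=P[m]
print(m.sum(),np.round(np.percentile(P[:,2],[2,20,50,80,98]),1)); A=np.c_[P,np.ones(len(P))]
t=P[abs(P[:,2]-np.median(P[:,2]))<4];s=np.linalg.lstsq(np.c_[t[:,:2],np.ones(len(t))],t[:,2],rcond=None)[0];print("slope",s)
cv2.imwrite("pics/w11z.png",cv2.resize(im[115:265,165:345],None,fx=4,fy=4,interpolation=cv2.INTER_CUBIC))
E
```

```text
[-0.6,  0.1],
       [ 0.8, -0.1]]))
cornL [ 606.1 -257.    24. ] [67.2 62.8]
cornR [ 575.2 -386.9   24. ] [ 66.7 -70.8]
padL [ 553.9 -296.2   24. ] [25.3 12.7]
padR [ 547.  -325.1   24. ] [ 25.2 -17. ]
blankrear [ 496.4 -298.   136. ] [-30.3  -2.2]
5295 [135.5 143.7 144.4 145.  146. ]
slope [ 1.05030745e-02 -3.46822363e-03  1.38362895e+02]
```

View pics/w11z.png

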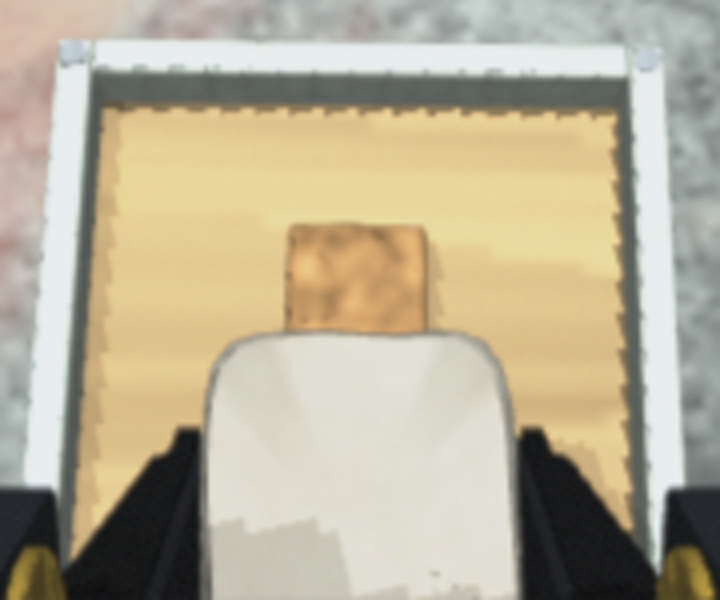

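```bash
python3 - <<'E' | tail -4
from h import *
c=dict(np.load("/tmp/wrist11.npz"))
def onz(uv,z):
    uv=np.atleast_2d(uv).astype(float);r=np.c_[uv,np.ones(len(uv))]@np.linalg.inv(c["mtx"]).T@c["R"]
    o=-c["R"].T@c["t"];return o+r*((z-o[2])/r[:,2])[:,None]
g=np.array([477.1,-293.9])-18.8*.5*np.array([.973,-.23])
for z in (140,143,144.7): print(z,(onz([(254.6,197.5)],z)[0,:2]-g)@[.973,-.23])
E
```

```text
140 28.745219038191188
143 27.911651419067535
144.7 27.43929643489738
```

```bash
python3 -c "
from to import go
go((534.9,-306,30),-13.2,30,1)"
```

```text
now [ 478.2 -291.   122. ] t 16.5 rpy [-90.1  30.1 166.7]
turn(deg, tool) [ 0.06 -0.04 -0.06] shift mm tool-now [ -4.6 109.    1.7] tool-after [ -4.7 109.    1.6]
```

```bash
python3 -m inch '[-0.002,0.03,0,0,0,0,1, -0.002,0.03,0.001,0,0,0,1, 0,0.03,0,0,0,0,1, 0,0.017,0,0,0,0,1, 0,0,0,0,0,0,1, 0,0,0,0,0,0,1]'; python3 -c "
from to import go
go((534.9,-306,15.7),-13.2,30,1)"; python3 log.py
```

```text
t: 17.1
eef_pos: [533.7, -304.4, 32.3]
tcp_rot: [-1.572, 0.525, 2.912]
ft_force: [-0.6, 1.6, -0.3]
opening: 0.406
now [ 533.7 -304.4   32.3] t 17.1 rpy [-90.1  30.1 166.9]
turn(deg, tool) [ 0.08  0.04 -0.09] shift mm tool-now [ 7.  15.1  1.3] tool-after [ 7.  15.1  1.3]
[-0.735  0.655  2.079  1.81   0.254 -0.693] [ 533.7 -304.4   32.3] [-90.1  30.1 166.9]
```

```bash
python3 -m inch '[0.003,0.005,0.001,0,0,0,1, 0.001,0.003,0,0,0,0,1, 0,0,0,0,0,0,1]'; python3 -c "
from to import go
go((534.9,-306,15.7),-13.2,30,1)
from cell import env
import cv2,numpy as np
for n in ('wrist','scene','top'):
    c=env.read_camera(n); im=c['pixels']
    np.savez(f'/tmp/{n}12.npz',**c)
    if n=='scene': im=cv2.resize(im[250:384,220:380],None,fx=4,fy=4,interpolation=cv2.INTER_CUBIC)
    if n=='top': im=cv2.resize(im[180:290,320:440],None,fx=5,fy=5,interpolation=cv2.INTER_CUBIC)
    cv2.imwrite(f'pics/{n}12.png',im)
"
```

```text
t: 17.4
eef_pos: [533.9, -306.4, 23.8]
tcp_rot: [-1.571, 0.526, 2.911]
ft_force: [0.2, -0.2, 0.4]
opening: 0.407
now [ 533.9 -306.4   23.8] t 17.4 rpy [-90.   30.2 166.8]
turn(deg, tool) [ 0.02 -0.01 -0.15] shift mm tool-now [ 3.3  7.5 -0.6] tool-after [ 3.3  7.5 -0.6]
```

View pics/wrist12.png

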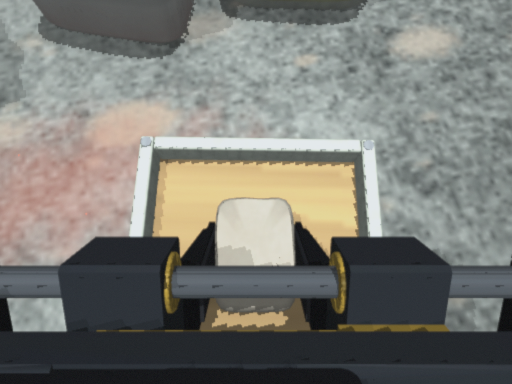

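View pics/scene12.png

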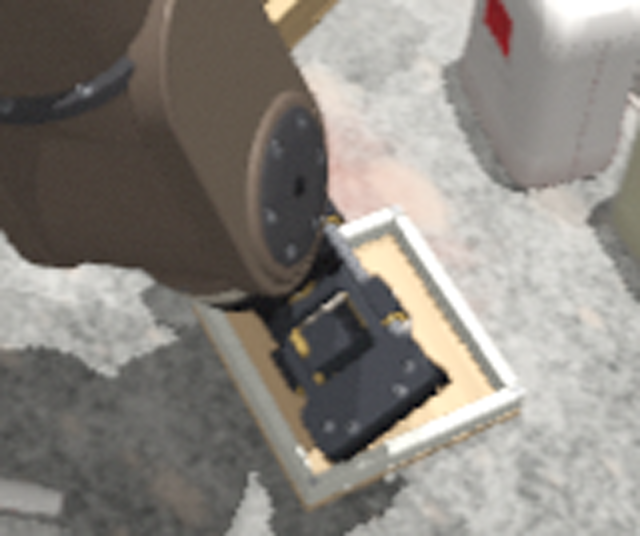

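View pics/top12.png

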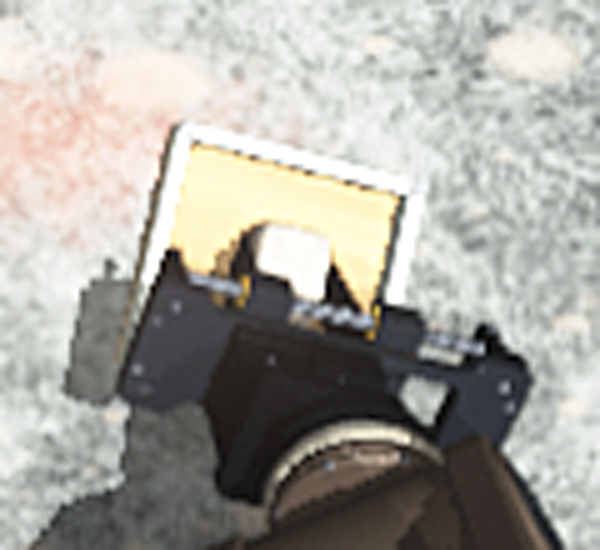

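```bash
python3 - <<'E' | tail -12
from h import *
from m import fit,place,full,inrack
c=dict(np.load("/tmp/top12.npz"));w=dict(np.load("/tmp/wrist12.npz"))
def onz(c,uv,z):
    uv=np.atleast_2d(uv).astype(float);r=np.c_[uv,np.ones(len(uv))]@np.linalg.inv(c["mtx"]).T@c["R"]
    o=-c["R"].T@c["t"];return o+r*((z-o[2])/r[:,2])[:,None]
F=(526.4,-302.8,-.2305)
W=cloud(c);P=W.reshape(-1,3);d=P[:,:2]-F[:2];ca,sa=np.cos(F[2]),np.sin(F[2]);L=np.c_[d@[ca,sa],d@[-sa,ca],P[:,2]]
m=(abs(L[:,0])<40)&(abs(L[:,1])<40)&(L[:,2]>40)&(L[:,2]<54);q=L[m];print("top blank",m.sum(),np.round(np.percentile(q,[2,50,98],axis=0),1).tolist())
c0=dict(np.load("/tmp/top0.npz"));P=cloud(c0).reshape(-1,3);d=P[:,:2]-F[:2];L=np.c_[d@[ca,sa],d@[-sa,ca],P[:,2]]
m=(abs(L[:,0])<40)&(abs(L[:,1])<30)&(L[:,2]>19)&(L[:,2]<29);q=L[m];print("top0 pad",m.sum(),np.round(np.percentile(q,[2,50,98],axis=0),1).tolist())
m=(abs(L[:,0])<75)&(abs(L[:,1])<75)&(L[:,2]>19)&(L[:,2]<29);q=L[m];print("top0 frame",m.sum(),np.round(np.percentile(q,[.3,50,99.7],axis=0),1).tolist())
P=cloud(w).reshape(-1,3);d=P[:,:2]-F[:2];L=np.c_[d@[ca,sa],d@[-sa,ca],P[:,2]]
m=(abs(L[:,0])<75)&(abs(L[:,1])<85)&(L[:,2]>20)&(L[:,2]<28)&(L[:,0]>30);q=L[m];print("wr frame",m.sum(),np.round(np.percentile(q,[.5,50,99.5],axis=0),1).tolist())
m=(abs(L[:,0])<40)&(abs(L[:,1])<40)&(L[:,2]>42)&(L[:,2]<52);q=L[m];print("wr blank",m.sum(),np.round(np.percentile(q,[1,50,99],axis=0),1).tolist())
cv2.imwrite("pics/w12z.png",cv2.resize(w["pixels"][125:265,125:390],None,fx=3,fy=3,interpolation=cv2.INTER_CUBIC))
E
```

```text
[ 0.7,  0. ],
       [-4.1, -1.8]]))
lid in rack (np.float64(-20.88278728423206), np.float64(-3.275440660990948))
pad (array([ 5.29279039e+02, -3.04389209e+02, -1.83185590e-01]), array([[ 0.3, -0.1],
       [-0.6,  0.1],
       [-0.6,  0.1],
       [ 0.8, -0.1]]))
top blank 203 [[-19.8, -24.4, 41.1], [9.5, -5.8, 47.2], [26.3, 24.6, 51.4]]
top0 pad 214 [[-22.2, -16.8, 19.5], [1.9, -1.8, 22.7], [25.5, 12.0, 26.6]]
top0 frame 802 [[-66.6, -71.1, 19.1], [2.2, -2.3, 22.8], [69.9, 65.8, 27.9]]
wr frame 5006 [[30.4, -69.9, 20.1], [62.5, -1.9, 23.7], [69.7, 64.8, 25.5]]
wr blank 6402 [[-24.0, -24.8, 43.1], [6.9, -1.5, 47.8], [25.8, 21.5, 50.8]]
```

View pics/w12z.png

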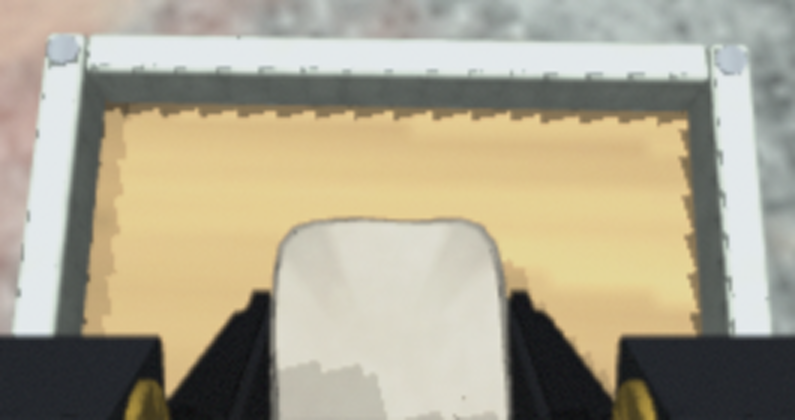

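```bash
python3 -c "
from to import go
go((535.2,-306.8,17),-13.5,30,1)"; python3 -m inch '[0.001,0.004,0,0,0.3,0,1, 0.001,0.003,0,0,0,-0.1,1, 0,0,0,0,0,0,1]';python3 -c "
from to import go
go((535.2,-306.8,15.7),-13.5,30,1)"
```

```text
now [ 533.9 -306.6   23.7] t 17.55 rpy [-90.   30.2 166.8]
turn(deg, tool) [ 0.16  0.25 -0.15] shift mm tool-now [ 2.3  6.5 -0.1] tool-after [ 2.3  6.5 -0.1]
t: 17.85
eef_pos: [535.7, -307.0, 15.7]
tcp_rot: [-1.575, 0.524, 2.905]
ft_force: [0.2, 0.4, -1.0]
opening: 0.41
now [ 535.7 -307.    15.7] t 17.85 rpy [-90.2  30.  166.4]
turn(deg, tool) [ 0.18 -0.07 -0.  ] shift mm tool-now [ 0.4 -0.2 -0.1] tool-after [ 0.4 -0.2 -0.1]
```

```bash
python3 -m inch '[0.0006,0.0006,0,0,0,0,1, 0,0,0,0,0,0,1]'; python3 -m inch '[0.0004,0.0007,0,0,0,0,1, 0,0,0,0,0,0,1]'
```

```text
t: 18.05
eef_pos: [535.6, -307.0, 15.7]
tcp_rot: [-1.574, 0.525, 2.905]
ft_force: [-0.9, 1.4, 3.9]
opening: 0.407
t: 18.25
eef_pos: [535.7, -307.0, 15.6]
tcp_rot: [-1.574, 0.526, 2.905]
ft_force: [-4.6, 3.2, 14.4]
opening: 0.407
```

```bash
python3 -m inch '[-0.0003,-0.0006,0,0,0,0,1, 0,0,0,0,0,0,1]' ; python3 -m inch '[0,0,0,0,0,0,0, 0,0,0,0,0,0,-0.3, 0,0,0,0,0,0,-0.3, 0,0,0,0,0,0,-0.3, 0,0,0,0,0,0,-0.3]'
```

```text
t: 18.45
eef_pos: [535.6, -307.0, 15.6]
tcp_rot: [-1.574, 0.525, 2.905]
ft_force: [-2.3, 1.4, 8.8]
opening: 0.402
t: 18.95
eef_pos: [535.3, -306.9, 15.0]
tcp_rot: [-1.575, 0.524, 2.905]
ft_force: [0.4, -0.8, -0.2]
opening: 0.646
```

```bash
python3 -m inch '[0,-0.01,0,0,0,0,-0.3, 0,-0.02,0,0,0,0,-0.3, 0,-0.03,0,0,0,0,-0.3, 0,-0.04,0,0,0,0,-0.3, 0,-0.04,0,0,0,0,-0.3, 0,-0.04,0,0,0,0,-0.3, 0,0,0,0,0,0,-0.3]'; python3 -c "
from cell import env
import cv2,numpy as np
for n in ('wrist','scene','top'):
    c=env.read_camera(n); im=c['pixels']
    np.savez(f'/tmp/{n}13.npz',**c)
    if n=='scene': im=cv2.resize(im[250:384,220:380],None,fx=4,fy=4,interpolation=cv2.INTER_CUBIC)
    if n=='top': im=cv2.resize(im[180:290,320:440],None,fx=5,fy=5,interpolation=cv2.INTER_CUBIC)
    cv2.imwrite(f'pics/{n}13.png',im)
"
```

```text
t: 19.65
eef_pos: [451.0, -287.6, 168.1]
tcp_rot: [-1.571, 0.529, 2.907]
ft_force: [-0.1, -0.6, -0.2]
opening: 0.652
```

View pics/wrist13.png

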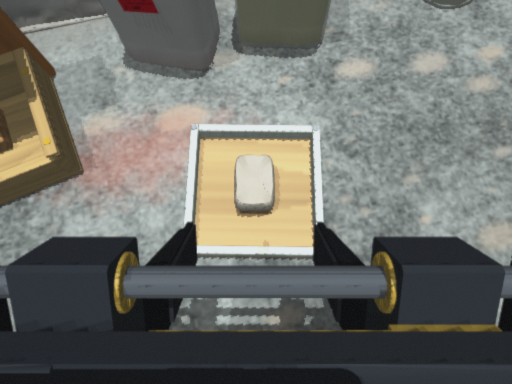

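View pics/top13.png

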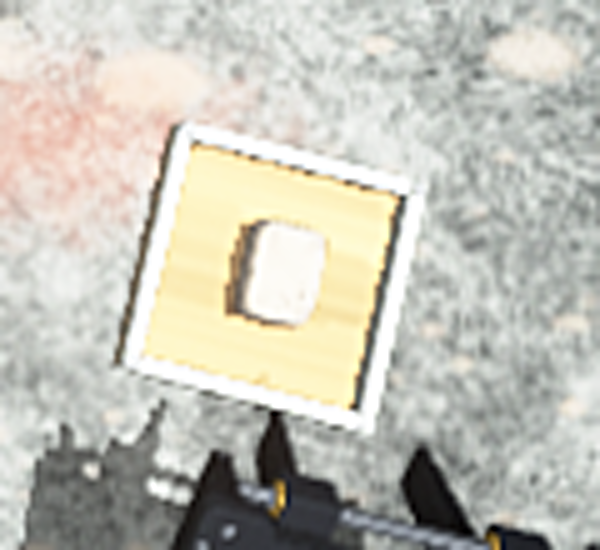

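View pics/scene13.png

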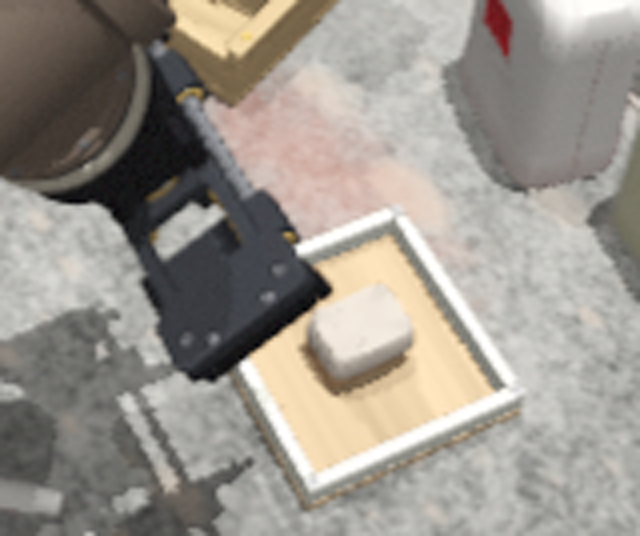

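```bash
python3 - <<'E' | tail -10
from h import *
F=(526.4,-302.8,-.2335);ca,sa=np.cos(F[2]),np.sin(F[2])
for n in("wrist13","top13","scene13"):
    c=dict(np.load(f"/tmp/{n}.npz"));P=cloud(c).reshape(-1,3);d=P[:,:2]-F[:2];L=np.c_[d@[ca,sa],d@[-sa,ca],P[:,2]]
    m=(abs(L[:,0])<40)&(abs(L[:,1])<40)&(L[:,2]>35)&(L[:,2]<44);q=L[m]
    r=cv2.minAreaRect(q[:,:2].astype(np.float32))
    A=np.linalg.lstsq(np.c_[q[:,:2],np.ones(len(q))],q[:,2],rcond=None)[0]
    e=[np.percentile(q[:,i],[1,99]) for i in(0,1)]
    f=(np.abs(L[:,:2]).max(1)<75)&(np.abs(L[:,:2]).max(1)>52)&(L[:,2]>20)&(L[:,2]<28);g=L[f]
    e2=[np.percentile(g[:,i],[.5,99.5]) for i in(0,1)]
    print(n,m.sum(),"blank ctr",[round(x.mean(),1) for x in e],"z",np.median(q[:,2]).round(1),"rect",np.round(r[0],1),np.round(r[1],1),round(r[2],1),"frame",[x.round(1).tolist() for x in e2],[round(x.mean(),1) for x in e2],"slope",A[:2].round(3))
w=dict(np.load("/tmp/wrist13.npz"));cv2.imwrite("pics/w13z.png",cv2.resize(w["pixels"][115:265,175:335],None,fx=4,fy=4,interpolation=cv2.INTER_CUBIC))
E
```

```text
wrist13 1912 blank ctr [np.float64(2.3), np.float64(-1.7)] z 39.6 rect [ 2.3 -1.9] [50.9 36.8] 0.8 frame [[-66.8, 69.4], [-69.5, 66.2]] [np.float64(1.3), np.float64(-1.7)] slope [0.015 0.004]
top13 268 blank ctr [np.float64(2.9), np.float64(-2.0)] z 38.6 rect [ 2.7 -1.8] [51.7 36.8] 0.7 frame [[-66.4, 69.7], [-70.7, 65.7]] [np.float64(1.6), np.float64(-2.5)] slope [0.009 0.001]
scene13 347 blank ctr [np.float64(0.6), np.float64(-3.3)] z 39.7 rect [ 1.  -2.9] [38.7 52. ] 88.9 frame [[-68.9, 68.5], [-71.0, 65.1]] [np.float64(-0.2), np.float64(-2.9)] slope [0.015 0.019]
```

View pics/w13z.png

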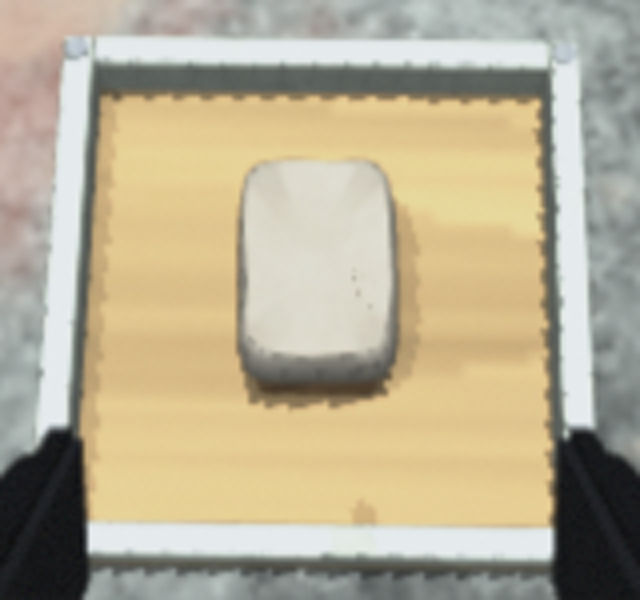

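```bash
python3 - <<'E'
import numpy as np,cv2
a=np.load("/tmp/scene0.npz")["pixels"];b=np.load("/tmp/scene13.npz")["pixels"]
cv2.imwrite("pics/s13.png",cv2.resize(b,(800,600)))
for nm,(x,y,w,h) in {"jars":(258,135,62,62),"rib":(143,180,40,32)}.items(): print(nm,np.abs(a[y:y+h,x:x+w].astype(int)-b[y:y+h,x:x+w]).mean())
a=np.load("/tmp/top0.npz")["pixels"];b=np.load("/tmp/top13.npz")["pixels"]
for nm,(x,y,w,h) in {"jars":(242,138,78,50),"rib":(138,210,32,50)}.items(): print("top",nm,np.abs(a[y:y+h,x:x+w].astype(int)-b[y:y+h,x:x+w]).mean())
from h import *
W=cloud(dict(np.load("/tmp/scene13.npz")));P=W[215:262,165:232].reshape(-1,3);m=(P[:,2]>2)&(P[:,2]<9)&(P[:,1]<200);q=P[m];print("lid z",np.percentile(q[:,2],[5,50,95]),np.linalg.lstsq(np.c_[q[:,:2],np.ones(len(q))],q[:,2],rcond=None)[0])
E
```

```text
jars 28.23603884842178
rib 66.68151041666667
top jars 7.441025641025641
top rib 9.423333333333334
lid z [2.40967242 4.8726526  7.95957468] [ 0.00716847 -0.02196089  3.96893085]
```

View pics/s13.png

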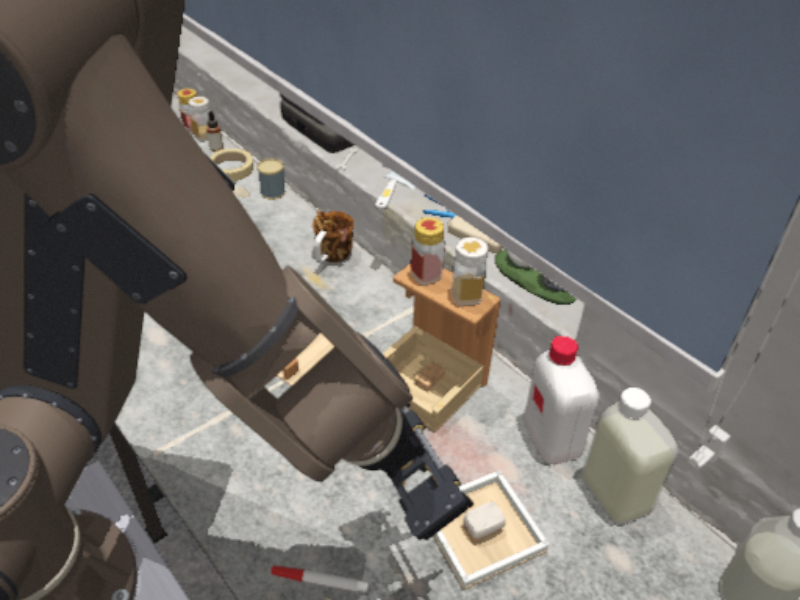

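```bash
python3 -m inch '[0,-0.04,0,0,0,0,-0.3, 0,-0.04,0,0,0,0,-0.3, 0,-0.02,0,0,0,0,-0.3, 0,0,0,0,0,0,-0.3]'; python3 - <<'E'
import numpy as np,cv2
from cell import env
for n in("scene","top"):
    a=np.load(f"/tmp/{n}0.npz")["pixels"];c=env.read_camera(n);b=c["pixels"];np.savez(f"/tmp/{n}14.npz",**c)
    B={"scene":{"jars":(258,135,62,62),"jarR":(262,138,24,44),"jarO":(288,152,24,44)},"top":{"jars":(242,138,78,40),"rib":(138,210,32,50),"jarR":(249,148,26,26),"jarO":(284,140,30,32)}}[n]
    for nm,(x,y,w,h) in B.items():
        t=a[y:y+h,x:x+w];s=cv2.matchTemplate(b[y-8:y+h+8,x-8:x+w+8],t,cv2.TM_CCOEFF_NORMED);_,mx,_,l=cv2.minMaxLoc(s);print(n,nm,l[0]-8,l[1]-8,round(mx,3))
b=np.load("/tmp/top14.npz")["pixels"];cv2.imwrite("pics/t14.png",cv2.resize(b[120:300,120:430],None,fx=2.5,fy=2.5,interpolation=cv2.INTER_CUBIC))
E
```

```text
t: 20.2
eef_pos: [403.4, -276.4, 252.1]
tcp_rot: [-1.575, 0.528, 2.905]
ft_force: [0.3, 0.0, -1.0]
opening: 0.648
scene jars 0 0 0.999
scene jarR 0 0 0.999
scene jarO 0 0 0.999
top jars 0 0 1.0
top rib 0 0 0.999
top jarR 0 0 1.0
top jarO 0 0 1.0
```

View pics/t14.png

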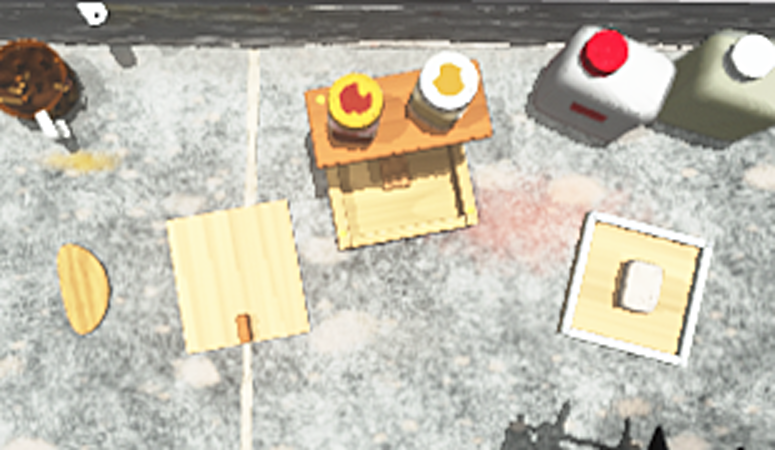

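The lid lies flat at (240,275), the blank sits on the pad at (640,285), and the jars and rib haven't moved. I'll hand it in.

```bash
python3 -c "
from cell import env
print(env.job_done())"
```

```text
the job is handed in; nothing more can be done
None
```

The job is done and handed in at about 20 s of the 54 s allowed. I slid the lid about 135 mm out of its tracks and laid it flat on the bench, fin up, between the rack and the rib. I then took the blank from under the shelf, leaning the gripper 30°, and set it on the cork pad.

**Last checks:**
- **Blank:** it lies flat, with its top at about 40 mm as it should be. It is about 1 mm off the frame's centre and turned less than 1° from the pad's long side.
- **Lid:** it lies flat on the bench, clear of the rack and the rib.
- **Jars and rib:** image matching against the first pictures shows no movement.
- **Robot:** the gripper is open and touching nothing.

**What did not go smoothly:**
- **Joint limit:** my first leaned approach to the blank stopped at the last joint's limit. I backed out and used the half-turned grasp instead.
- **Placing force:** setting the blank down briefly reached about 14 N. I eased that to about 9 N before opening the fingers.
- **Camera disagreement:** the cameras differed by 2 to 3 mm on the frame's position, so I aimed at a weighted compromise.
- **Image comparison:** a plain image difference on the jars came out high in the scene camera. Matching then showed zero shift, so I put it down to lighting.

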